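Clear the pipe nipple and open the fittings cabinet

ROBOT

A 6-joint arm with a two-finger parallel gripper is mounted at the origin on a cart in front of the work surface, level with it; the furniture and walls round the work are solid. World frame = base frame: x ahead of the robot, y to its left, z up, the work surface at z = 0. Lengths are in m, angles in rad, forces in N, time in s.
With the tool pointing down it reaches from about 0.35 to 0.725 m from the base axis. Payload 4.3 kg.
Tool frame: the origin (TCP) lies between the finger pads; the fingertips stand 11 mm ahead of it and the grasp point (between the pads) lies 8 mm behind it (bot.tips_ahead is the distance from the TCP to the fingertips, in m); z points along the fingers, y is the direction in which the jaws open and shut (so a half turn about z gives the same grasp; the last joint's range is limited). The gripper opens to 85 mm and grips with 20 to 120 N. Pads are 22 mm wide; open, the fingers measure 114 mm over their backs; the gripper's body (76 mm by 85 mm) begins 54 mm behind the grasp point. The pads swing forward as they close: fully open they stand 13 mm farther back than shut.
Start: joints at [-1.39, 0.377, 0.081, 1.274, 0, 1.46], TCP at [0.165, -0.551, 0.211] pointing down, gripper open.
Joint ranges: [-2.72, 2.72], [-0.84, 1.66], [-1.02, 1.22], [-1.77, 2.12], [-1.37, 1.28], [-3.14, 3.14]. Speed limits (rad/s): [2.57, 2.57, 3.14, 3.14, 3.14, 3.14].

INTERFACE

Orientations are given as a unit quaternion [x, y, z, w].
In Python, from cell import sensors, viewer, job, models, bot gives the robot as it stands.
- The arm moves only by the shell command python3 -m crank 'ROWS' [FORCE]. ROWS is JSON, a list of rows, each an object of numbers: "gripper": the opening in per cent of the stroke, from 0 (shut) to 100 (fully open); "x", "y", "z": the shift along the tool's x, y, z in m; "ax", "ay", "az": the turn, a rotation vector about the tool's x, y, z in rad. In form: [{"gripper": .., "x": .., "y": .., "z": .., "ax": .., "ay": .., "az": ..}, ...]. A call has 1 to 8 rows; each row shifts and turns the pose as measured when the row begins, along the tool's axes as they then stand; what a row does not reach is not made up. A row lasts 1/10 s, in which the tool goes at most 50 mm and 8.59 degrees, less where a joint would pass 70% of its speed; a pose out of reach is approached as far as the arm can. A call with a gripper value outside its range is refused whole. The fingers move at their own pace and stop on an object; FORCE is the grip in N (left out, the last holds). Time passes only in rows, so rows that do not move let the fingers close. It gives the time, the measured TCP pose, the force and the opening at its end, in the units of the state.
- sensors.get_state(): the state, without advancing time (a new reading comes with each control period).
- viewer.grab_frame(name): name is "scene" or "side" or "wrist"; returns a dict with "color" (480x640x3 uint8, red, green, blue), "K" (3x3 intrinsics, pixels), "T" (4x4, takes a point from camera to world coordinates). Camera axes: x right, y up, looking along -z (the intrinsics and any distortion apply to the point x, -y, -z); pixel columns grow to the right and rows downward; lengths in m; the calibration is good to about 2 mm. A picture is of the moment at which its call begins. There is no depth.
- job.sign_off(): hands the job in, once; it reports no verdict.
Trained networks look in the newest picture that a camera, given by its name, has taken for a name from the list of things; names that differ only in an ending like _2 or _b are one class to them, and where a whole thing is asked for, a point or a joint stands for the part that bears it (a point fixed in the world has none). Each returns a list of dicts, best first, with "conf" (0 to 1); they miss things now and then, are a little off and sometimes report something else, mostly with a low value. They report only what shows in the picture. A call takes as long as a camera call. They do not tell look-alikes from the thing itself.
- models.look_for(camera, query): "centre" ([x, y, z] in m, in the coordinates of the camera as it stood for that picture, good to about 4 mm: the middle of the surface that is visible of it).
- models.masks_of(camera, query): "mask" (480x640 bool, what is visible of it).
The state is a dict: "t": time; "joint_positions": joint angles; "joint_vel": joint speeds; "tau": joint torques, N m; "eef_pos": TCP position; "tcp_rot": TCP orientation; "contact_force": force on the tool from outside, world axes, zero at the start; "wrist_torque": the same for the moment, N m; "width": opening from 0.0 (shut) to 1.0 (fully open).
Only numpy, scipy, OpenCV 4.12 (cv2) and the standard library are available. Lean on these libraries where they do the work, as an engineer would, in place of code of your own. Each camera call takes 0.05 s, during which the arm holds its last target.

TASK

Get the little two-door fittings cabinet open for me: the tall pipe nipple stands in the way of the doors, so first lift it away and leave it standing upright on the flat steel box cover. Then swing the left door (the one with the cover strip that laps over the other) wide open while the right one is still shut, and after that swing the right door wide open too. Leave both doors roughly square to the cabinet front or further, do not knock the nipple over, and leave the octagon box, the conduit body and the loose coupling beside it where they are.

Things in the scene. Friction and masses are not known exactly. Their poses are not given: they have to be found in the camera images.
- nipple: Dark steel pipe nipple (short threaded tube) standing on end, 48 mm outside diameter, 108 mm tall, about 0.36 kg; to be gripped round its outside; origin at the centre of its underside, z along the tube. Loose. It stands about 0.10 m in front of the left door, in the door's path.
- cover: Flat galvanised steel box cover lying on the work surface to the left or to the right of the cabinet, 104 x 66 x 10 mm; origin at the centre of its underside, x along the 104 mm side, z up; its top is 10 mm above the origin. Loose, 80 g.
- cabinet: Grey cabinet, fixed, 90 deep x 270 wide x 130 mm tall; origin at the centre of its underside, x to its back, y to its left door. Two doors on the -x face (45 mm from the origin), each 129.5 wide, 10 thick, on upright hinges at the outer edges, open towards -x. A steel strip on the left door's free edge laps 11 mm over the front of the right door, which therefore cannot open first.
- left_leaf (a joint): Opening angle of the left (+y) door, the one with the strip: 0 shut, 1.57 square to the front, stop at 1.8 rad. Light friction (about 1 N at the handle); it stays where it is left.
- right_leaf (a joint): Opening angle of the right (-y) door: 0 shut, 1.57 square to the front, stop at 1.8 rad. Light friction (about 1 N at the handle); it stays where it is left.
- left_leaf_handle (a point): Top end of the left door's handle: an upright round steel bar, 10 mm diameter, its axis 38 mm in front of the door's outer face, free at its top (this point, 129 mm above the work surface) and for 55 mm below; underneath it bends to the door. It can be pinched from above from any side. 85 mm along the door from the hinge axis. Turns with the door.
- left_leaf_hinge (a point): Point on the left door's upright hinge axis, at the height of the handle's top.
- right_leaf_handle (a point): Top end of the right door's handle, the same bar: 10 mm diameter, axis 38 mm in front of the door's face, free for 55 mm below this point, 85 mm along the door from the hinge axis. Turns with the door.
- right_leaf_hinge (a point): Point on the right door's upright hinge axis, at the height of the handle's top.
- octagon_box: Bystander: grey steel octagon junction box, 65 x 65 x 38 mm, on the other side of the cabinet from the box cover; origin at the centre of its underside. Loose.
- conduit_body: Bystander: cast grey conduit body, 36 x 130 x 39 mm, lying to the left of the cabinet; origin at the centre of its underside, y along it. Loose.
- coupling: Bystander: dark iron pipe coupling standing on end, 44 mm diameter, 41 mm tall, at the left beyond the conduit body; origin at the centre of its underside. Loose.
Mind the look-alikes: they are no part of the job. Of the things that look like the nipple, the smaller one is meant. There is more than one size of the cover; the job needs the larger.

How it is judged:
On the way, in this order (a step that is already met when the one before it is completed fails the run):
1. the nipple stands upright on the box cover, let go (x of nipple in the frame of cover between -0.045 and 0.045 m and y of nipple in the frame of cover between -0.028 and 0.028 m and height (world z) of nipple between 0.006 and 0.016 m and angle between nipple's own z axis and vertical below 0.12 rad and linear speed of nipple below 0.02 m/s and contact force between the fingers and nipple below 0.1 N), for 0.2 s.
2. the left door is wide open and the right one still shut (value of joint left_leaf above 1.2 rad and value of joint right_leaf below 0.2 rad), for 0.1 s.
3. the right door is wide open (value of joint right_leaf above 1.2 rad), for 0.1 s.
At the end, for the whole second after the job is handed in: The nipple stands upright (within 7 degrees) and at rest on the box cover, its middle within the cover's outline (45 mm along its length, 28 mm across, from the cover's centre); both doors stand still, open by more than 1.2 rad (69 degrees) (all of step 1 and value of joint each of left_leaf, right_leaf above 1.2 rad and velocity of joint each of left_leaf, right_leaf below 0.1 rad/s); the robot touches nothing.
It fails at once if the nipple is knocked over (angle between nipple's own z axis and vertical above 0.6 rad).
It fails at once if the octagon box is moved by more than 30 mm (distance of octagon_box from where it was at the start of the episode above 0.03 m).
It fails at once if the conduit body is moved by more than 30 mm (distance of conduit_body from where it was at the start of the episode above 0.03 m).
It fails at once if the pipe coupling is moved by more than 30 mm (distance of coupling from where it was at the start of the episode above 0.03 m).
It also fails if it takes over 67 s, if anything falls off the work surface, if the arm or the gripper's body presses on something with over 40 N, if the wrist force passes 120 N, or if a joint passes its speed limit or range.

## Working session

There is one attempt and no reset: what is moved stays moved. The work goes in short steps, Python scripts to look and compute and a shell command to move; the robot and the scene stay as the last step left them, time stands still between calls to the robot, and variables do not carry over. Pictures are saved under pics/ and viewed, and the job is handed in when it is done.

```bash
mkdir -p pics; ls
cat > h.py <<'E'
from cell import sensors, viewer, job, models, bot
import numpy as np, cv2
def w(T,p): return (T@np.r_[p,1])[:3]
def save(f,n): cv2.imwrite('pics/'+n, f['color'][:,:,::-1])
def plane(f,u,v,z):
    K,T=f['K'],f['T']; d=np.linalg.inv(K)@np.array([u,v,1.]); d=T[:3,:3]@np.array([d[0],-d[1],-d[2]]); o=T[:3,3]
    return o+d*(z-o[2])/d[2]
def proj(f,p):
    c=np.linalg.inv(f['T'])@np.r_[p,1]; q=f['K']@np.array([c[0],-c[1],-c[2]]); return q[:2]/q[2]
E
python3 - <<'E'
from h import *
print(sensors.get_state())
for c in ['scene','side']:
    f=viewer.grab_frame(c); save(f,c+'0.png'); print(c,f['K'].tolist(),f['T'].round(3).tolist())
    for q in ['nipple','cover','cabinet','left_leaf_handle','right_leaf_handle','left_leaf_hinge','octagon_box','conduit_body','coupling']:
        for r in models.look_for(c,q):
            p=w(f['T'],r['centre']); print(c,q,round(r['conf'],2),p.round(3),proj(f,p).round(0))
E
```

```text
pics
{'t': 0.0, 'joint_positions': array([-1.39025758e+00,  3.78062103e-01,  7.96505183e-02,  1.27439629e+00,
        1.46630684e-05,  1.46051369e+00]), 'joint_vel': array([-0.00024288, -0.00072504, -0.00014943, -0.00033939,  0.00120687,
        0.00038452]), 'tau': array([ 1.40257191e-03, -4.63601446e+01,  2.69876540e+01,  2.06863799e-02,
        7.76706315e-06,  1.77570598e-06]), 'eef_pos': array([ 0.16477168, -0.55017282,  0.20997099]), 'tcp_rot': array([ 9.89445981e-01,  1.44898719e-01, -2.79966158e-05, -1.00541102e-03]), 'contact_force': array([-0.74934439,  0.18648705, -0.35990231]), 'wrist_torque': array([-0.03965876, -0.02706112, -0.04875926]), 'width': 0.9988323047509665}
scene [[454.0893378379163, 0.0, 322.0361781027314], [0.0, 454.0893378379163, 233.2193728791194], [0.0, 0.0, 1.0]] [[0.429, 0.388, -0.815, -0.463], [-0.903, 0.201, -0.38, -0.375], [0.017, 0.899, 0.437, 0.621], [0.0, 0.0, 0.0, 1.0]]
scene nipple 0.75 [0.457 0.097 0.054] [306. 256.]
scene nipple 0.68 [0.362 0.122 0.016] [280. 283.]
scene cover 0.9 [ 0.444 -0.377  0.009] [494. 323.]
scene cover 0.58 [ 0.449 -0.
[... 536 characters left out ...]
0.838, 1.267], [0.019, 0.932, 0.362, 0.617], [0.0, 0.0, 0.0, 1.0]]
side nipple 0.9 [0.361 0.172 0.084] [355. 279.]
side nipple 0.63 [0.458 0.125 0.063] [324. 271.]
side cover 0.87 [ 0.45  -0.356  0.009] [399. 231.]
side cover 0.69 [ 0.451 -0.231  0.005] [383. 246.]
side cover 0.23 [0.592 0.331 0.025] [222. 310.]
side cabinet 0.83 [0.573 0.127 0.094] [279. 249.]
side left_leaf_handle 0.88 [0.562 0.123 0.073] [284. 258.]
side right_leaf_handle 0.57 [0.551 0.    0.094] [313. 235.]
side left_leaf_hinge 0.75 [0.56  0.123 0.073] [285. 258.]
side octagon_box 0.74 [0.449 0.387 0.033] [267. 335.]
side conduit_body 0.82 [0.594 0.332 0.025] [221. 310.]
side coupling 0.67 [0.615 0.477 0.029] [168. 337.]
```

View pics/scene0.png

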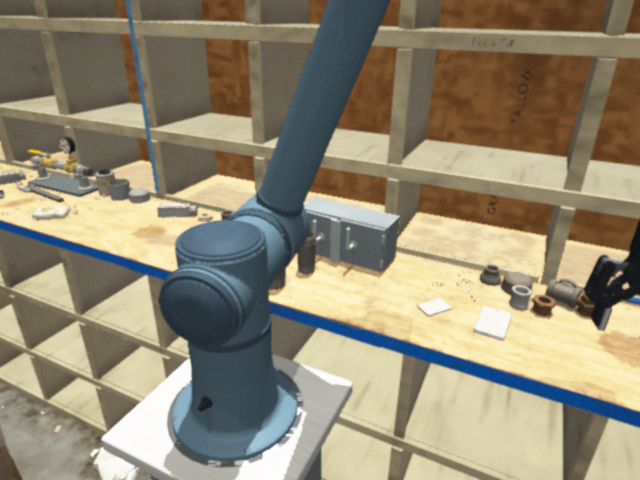

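View pics/side0.png

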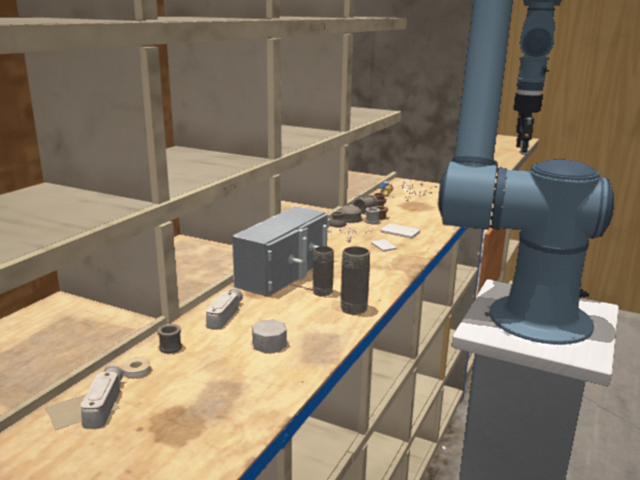

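Run:
```python
from h import *
F={}
for c,qs in [('side',['nipple','cover','cabinet']),('scene',['cover','nipple','cabinet'])]:
    f=viewer.grab_frame(c); F[c]=f
    for q in qs:
        for r in models.masks_of(c,q):
            m=r['mask']; ys,xs=np.nonzero(m)
            print(c,q,round(r['conf'],2),xs.min(),xs.max(),ys.min(),ys.max(),m.sum())
            if q=='cover':
                P=np.array([plane(f,u,v,0.01)[:2] for u,v in zip(xs,ys)],dtype=np.float32)
                print('   rect',cv2.minAreaRect(P), 'mean',P.mean(0))
            if q=='nipple':
                cnt=cv2.convexHull(np.c_[xs,ys].astype(np.int32))
                np.save(f'nip_{c}_{xs.min()}.npy',m)
s=F['side']['color'][190:330,210:450]; a=cv2.resize(s,None,fx=3,fy=3,interpolation=cv2.INTER_CUBIC)
cv2.imwrite('pics/s_crop.png',a[:,:,::-1])
s=F['scene']['color'][190:350,270:520]; a=cv2.resize(s,None,fx=3,fy=3,interpolation=cv2.INTER_CUBIC)
cv2.imwrite('pics/c_crop.png',a[:,:,::-1])
```

```text
side nipple 0.87 340 369 247 315 1853
side nipple 0.67 313 333 246 296 986
side nipple 0.61 298 329 214 270 901
side nipple 0.51 265 307 229 294 2131
side cover 0.77 371 395 240 251 193
   rect ((0.4466596841812134, -0.22387778759002686), (0.050806690007448196, 0.08373720198869705), 50.1219596862793) mean [ 0.44632038 -0.22246091]
side cover 0.55 381 419 224 238 361
   rect ((0.4470541775226593, -0.35969802737236023), (0.08764753490686417, 0.1088758185505867), 87.08010864257812) mean [ 0.44614014 -0.35834882]
side cabinet 0.78 232 328 207 295 6013
scene cover 0.85 473 511 306 340 953
   rect ((0.4438057839870453, -0.37469398975372314), (0.0665455311536789, 0.11979079991579056), 86.36072540283203) mean [ 0.44106355 -0.3750434 ]
scene cover 0.7 418 450 300 316 366
   rect ((0.4430162012577057, -0.24412526190280914), (0.04876699298620224, 0.07343803346157074), 52.676692962646484) mean [ 0.4412633  -0.24442862]
scene nipple 0.64 298 315 232 274 608
scene cabinet 0.98 305 399 198 271 4941
scene cabinet 0.52 307 341 212 262 1263
```

View pics/s_crop.png

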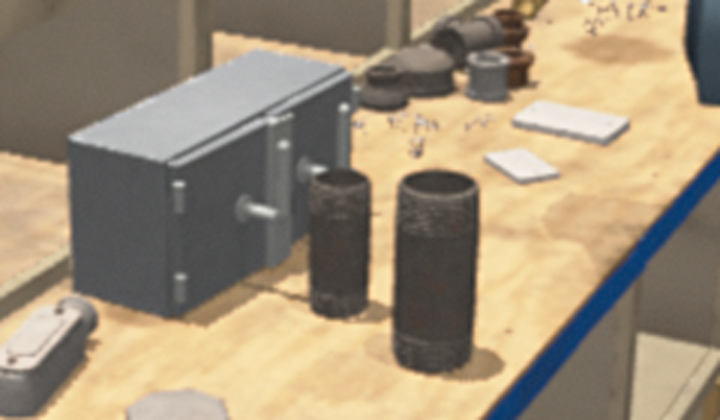

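View pics/c_crop.png

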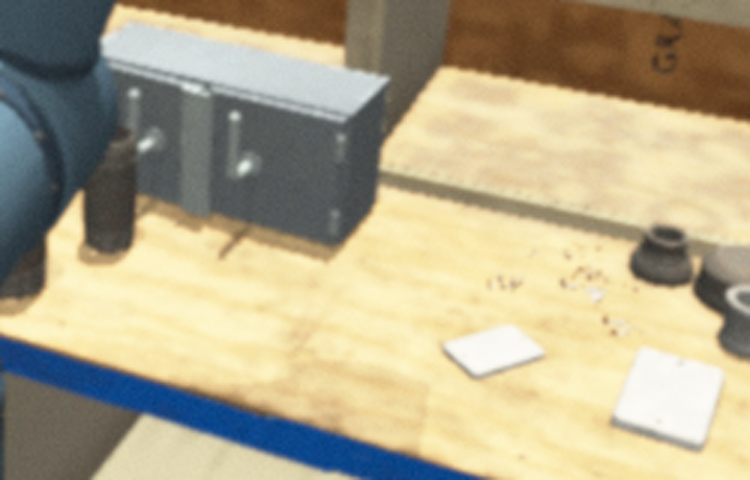

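```bash
cat > go.py <<'E'
import sys
from h import *
from scipy.spatial.transform import Rotation as R
x,y,z,yaw=map(float,sys.argv[1:5])
s=sensors.get_state(); r=R.from_quat(s['tcp_rot'])
d=r.as_matrix().T@(np.array([x,y,z])-s['eef_pos'])
a=(r.inv()*R.from_euler('z',yaw)*R.from_euler('x',np.pi)).as_rotvec()
print('t',round(s['t'],2),'pos',s['eef_pos'].round(4),'yaw',np.arctan2(r.as_matrix()[1,0],r.as_matrix()[0,0]).round(3),'w',round(s['width'],3),'F',s['contact_force'].round(1))
print('d tool',d.round(4),'rot',a.round(4),'rows>=',max(np.linalg.norm(d)/.05,np.linalg.norm(a)/.15).round(2))
E
python3 go.py 0.40 -0.36 0.23 0
cat > fit.py <<'E'
from h import *
from scipy.optimize import least_squares
f={c:viewer.grab_frame(c) for c in ['side','scene']}
def hull(fr,x,y,r=.024,h=.108):
    t=np.linspace(0,2*np.pi,40)
    return np.array([proj(fr,[x+r*np.cos(a),y+r*np.sin(a),z]) for z in (0,h) for a in t])
obs={'side':np.load('nip_side_313.npy'),'scene':np.load('nip_scene_298.npy')}
def res(p,cs):
    o=[]
    for c in cs:
        ys,xs=np.nonzero(obs[c]); q=hull(f[c],*p)
        o+= [q[:,0].min()-xs.min(), q[:,0].max()-xs.max()-1, q[:,1].min()-ys.min(), q[:,1].max()-ys.max()-1] if c=='side' else [q[:,0].max()-xs.max()-1, q[:,1].max()-ys.max()-1]
    return o
for cs in (['side'],['scene'],['side','scene']):
    s=least_squares(res,[.46,.115],args=(cs,)); print(cs,s.x.round(4),s.fun.round(1))
E
python3 fit.py
```

```text
t 1.4 pos [ 0.1649 -0.5509  0.2109] yaw 0.291 w 0.996 F [-0.4  0.2  0. ]
d tool [ 0.28   -0.1155 -0.0191] rot [0.     0.     0.2908] rows>= 6.07
['side'] [0.4674 0.1087] [-0.4  0.4 -0.4  0.3]
['scene'] [0.4718 0.1038] [ 0. -0.]
['side', 'scene'] [0.4695 0.1047] [-0.5  0.3 -1.1 -0.6 -0.7  0.3]
```

```bash
python3 -m crank '[{"gripper":100,"x":0.04,"y":-0.017,"z":-0.01,"az":0.045},{"gripper":100,"x":0.041,"y":-0.015,"z":-0.01,"az":0.045},{"gripper":100,"x":0.042,"y":-0.013,"az":0.045},{"gripper":100,"x":0.043,"y":-0.011,"az":0.045},{"gripper":100,"x":0.043,"y":-0.01,"az":0.045},{"gripper":100,"x":0.043,"y":-0.008,"az":0.045},{"gripper":100,"x":0.03,"y":-0.005,"az":0.02}]'; python3 go.py 0.40 -0.36 0.23 0
python3 - <<'E'
from h import *
f=viewer.grab_frame('wrist'); save(f,'w1.png'); print(f['T'].round(3).tolist(),f['K'].round(0).tolist())
for r in models.masks_of('wrist','cover'):
    m=r['mask']; ys,xs=np.nonzero(m)
    P=np.array([plane(f,u,v,0.01)[:2] for u,v in zip(xs,ys)],dtype=np.float32)
    print(r['conf'],xs.min(),xs.max(),ys.min(),ys.max(),cv2.minAreaRect(P))
E
```

```text
t 1.5 pos [ 0.1649 -0.5509  0.2109] yaw 0.291 w 0.998 F [-0.1  0.3 -0.8]
d tool [ 0.28   -0.1155 -0.0191] rot [ 1.000e-04 -0.000e+00  2.908e-01] rows>= 6.07
[[0.286, 0.923, 0.257, 0.23], [-0.958, 0.276, 0.076, -0.531], [-0.0, -0.269, 0.963, 0.374], [0.0, 0.0, 0.0, 1.0]] [[379.0, 0.0, 321.0], [0.0, 379.0, 242.0], [0.0, 0.0, 1.0]]validation failed for argument at $[0]...
```

View pics/w1.png

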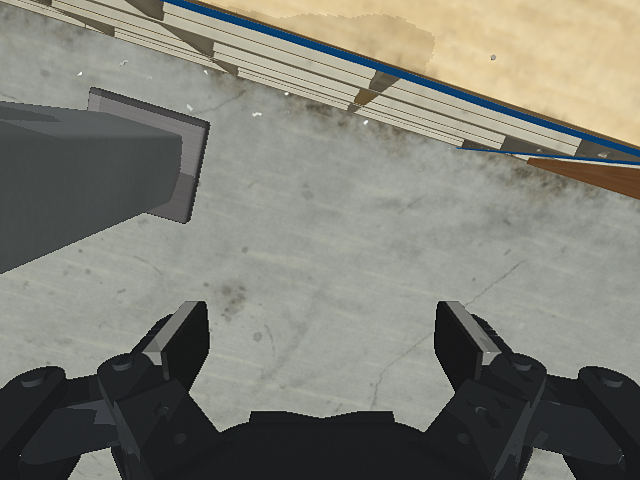

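The picture shows the floor and table edge only: the arm did not move, because rows apparently need every key. I'll write full rows.

```bash
python3 -m crank '[{"gripper":100,"x":0.04,"y":-0.017,"z":-0.01,"ax":0,"ay":0,"az":0.045},{"gripper":100,"x":0.041,"y":-0.015,"z":-0.01,"ax":0,"ay":0,"az":0.045},{"gripper":100,"x":0.042,"y":-0.013,"z":0,"ax":0,"ay":0,"az":0.045},{"gripper":100,"x":0.043,"y":-0.011,"z":0,"ax":0,"ay":0,"az":0.045},{"gripper":100,"x":0.043,"y":-0.01,"z":0,"ax":0,"ay":0,"az":0.045},{"gripper":100,"x":0.043,"y":-0.008,"z":0,"ax":0,"ay":0,"az":0.045},{"gripper":100,"x":0.03,"y":-0.005,"z":0,"ax":0,"ay":0,"az":0.02}]'; python3 go.py 0.40 -0.36 0.23 0
python3 - <<'E'
from h import *
f=viewer.grab_frame('wrist'); save(f,'w2.png')
for r in models.masks_of('wrist','cover'):
    m=r['mask']; ys,xs=np.nonzero(m)
    P=np.array([plane(f,u,v,0.01)[:2] for u,v in zip(xs,ys)],dtype=np.float32)
    print(r['conf'],xs.min(),xs.max(),ys.min(),ys.max(),cv2.minAreaRect(P))
E
```

```text
t: 2.3
eef_pos: [0.4335, -0.4292, 0.2322]
tcp_rot: [1.0, -0.011, 0.0, 0.001]
contact_force: [-0.8, -0.3, 0.9]
width: 1.0
t 2.3 pos [ 0.4335 -0.4292  0.2322] yaw -0.021 w 1.0 F [-0.8 -0.3  0.9]
d tool [-0.035  -0.0685  0.002 ] rot [ 0.0029 -0.0006 -0.0214] rows>= 1.54
0.93 235 300 133 236 ((0.45327332615852356, -0.37485969066619873), (0.06500159204006195, 0.10252539813518524), 86.37570190429688)
0.56 105 175 148 225 ((0.454672247171402, -0.2453182190656662), (0.04543561488389969, 0.07127131521701813), 51.30784606933594)
```

View pics/w2.png

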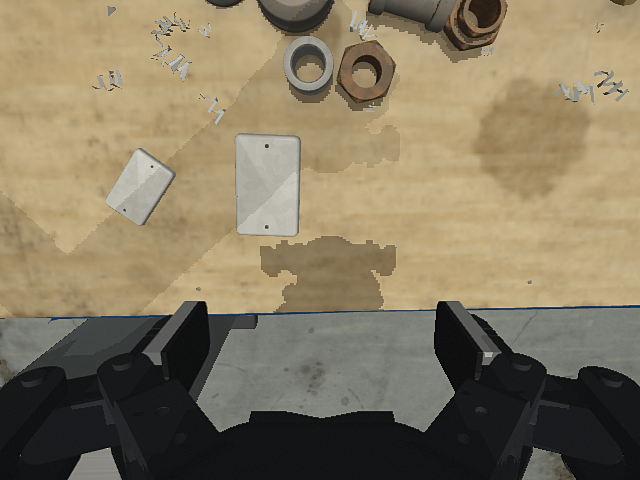

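```bash
python3 -m crank '[{"gripper":100,"x":-0.006,"y":-0.048,"z":-0.003,"ax":0,"ay":0,"az":-0.02},{"gripper":100,"x":-0.006,"y":-0.048,"z":-0.003,"ax":0,"ay":0,"az":0},{"gripper":100,"x":-0.006,"y":-0.048,"z":-0.003,"ax":0,"ay":0,"az":0},{"gripper":100,"x":-0.006,"y":-0.048,"z":-0.003,"ax":0,"ay":0,"az":0},{"gripper":100,"x":-0.006,"y":-0.048,"z":-0.003,"ax":0,"ay":0,"az":0},{"gripper":100,"x":-0.006,"y":-0.048,"z":-0.003,"ax":0,"ay":0,"az":0},{"gripper":100,"x":0,"y":-0.048,"z":-0.003,"ax":0,"ay":0,"az":0},{"gripper":100,"x":0,"y":-0.048,"z":-0.003,"ax":0,"ay":0,"az":0}]'; python3 go.py 0.40 0.10 0.25 0
```

```text
t: 3.2
eef_pos: [0.3941, -0.0404, 0.2512]
tcp_rot: [1.0, -0.004, 0.0, 0.002]
contact_force: [2.0, 0.1, 0.6]
width: 1.001
t 3.2 pos [ 0.3941 -0.0404  0.2512] yaw -0.009 w 1.001 F [2.  0.1 0.6]
d tool [ 0.0046 -0.1405  0.0007] rot [ 0.0039 -0.0002 -0.009 ] rows>= 2.81
```

```bash
python3 -m crank '[{"gripper":100,"x":0,"y":-0.04,"z":-0.003,"ax":0,"ay":0,"az":-0.009},{"gripper":100,"x":0,"y":-0.035,"z":0,"ax":0,"ay":0,"az":0},{"gripper":100,"x":0,"y":0,"z":0,"ax":0,"ay":0,"az":0}]'; python3 go.py 0.469 0.106 0.082 0
cat > look.py <<'E'
import sys
from h import *
n=sys.argv[1]
f=viewer.grab_frame('wrist'); save(f,n)
for q in sys.argv[2:]:
    for r in models.look_for('wrist',q):
        p=w(f['T'],r['centre']); print(q,round(r['conf'],2),p.round(3),proj(f,p).round(0))
for nm,p in [('nip',(.469,.106,.108)),('nipb',(.469,.106,0))]: print(nm,proj(f,p).round(0))
E
python3 look.py w3.png nipple left_leaf_handle right_leaf_handle cabinet
```

```text
t: 3.5
eef_pos: [0.392, 0.0404, 0.2551]
tcp_rot: [1.0, 0.003, 0.001, 0.002]
contact_force: [-0.0, 0.1, 0.4]
width: 0.999
t 3.5 pos [0.392  0.0404 0.2551] yaw 0.006 w 0.999 F [-0.   0.1  0.4]
d tool [ 0.0769 -0.0657  0.1731] rot [ 0.0033 -0.0027  0.006 ] rows>= 4.01
nipple 0.91 [0.37  0.147 0.1  ] [199. 243.]
nipple 0.62 [0.474 0.119 0.086] [227. 118.]
left_leaf_handle 0.83 [0.558 0.102 0.065] [247.  12.]
right_leaf_handle 0.65 [ 0.549 -0.019  0.073] [395.  23.]
cabinet 0.79 [0.552 0.035 0.072] [329.  19.]
nip [238. 124.]
nipb [259. 127.]
```

View pics/w3.png

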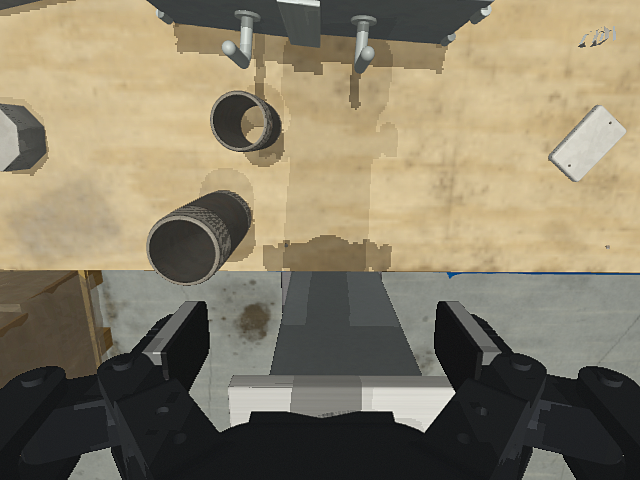

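The small nipple's rim is centred at about (240,121) and the large one's at (184,250). The handle tops are at (230,48) left and (366,53) right. The small one is the one to take.

Run:
```python
from h import *
f=viewer.grab_frame('wrist')
print('t',f['T'].round(3).tolist())
for n,u,v,z in [('nip',240,121,.108),('big.14',184,250,.14),('lh',230,47,.129),('rh',366,53,.129)]: print(n,plane(f,u,v,z).round(4))
a=cv2.resize(f['color'][0:180,130:480],None,fx=2.2,fy=2.2,interpolation=cv2.INTER_CUBIC); cv2.imwrite('pics/w3c.png',a[:,:,::-1])
```

```text
t [[-0.002, 0.964, 0.267, 0.46], [-1.0, -0.003, 0.003, 0.038], [0.004, -0.267, 0.964, 0.418], [0.0, 0.0, 0.0, 1.0]]
nip [0.4722 0.0996 0.108 ]
big.14 [0.3771 0.1415 0.14  ]
lh [0.5202 0.0993 0.129 ]
rh [0.5163 0.0052 0.129 ]
```

View pics/w3c.png

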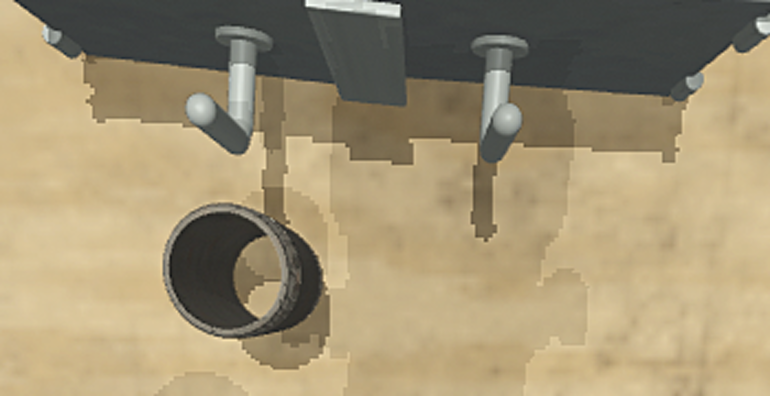

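```bash
python3 - <<'E'
from h import *
f=viewer.grab_frame('wrist')
for n,u,v,z in [('nip',235,123,.108),('lh',221,48.5,.129),('rh',361,53.5,.129)]: print(n,plane(f,u,v,z).round(4))
E
python3 go.py 0.471 0.104 0.18 0
```

```text
nip [0.4708 0.1035 0.108 ]
lh [0.5193 0.1056 0.129 ]
rh [0.516  0.0086 0.129 ]
t 3.85 pos [0.3929 0.0364 0.2548] yaw -0.002 w 1.0 F [-0.2 -0.8  0.2]
d tool [ 0.0778 -0.0681  0.0746] rot [ 0.0045 -0.002  -0.0022] rows>= 2.55
```

```bash
python3 -m crank '[{"gripper":100,"x":0.026,"y":-0.023,"z":0.02,"ax":0.004,"ay":-0.002,"az":0},{"gripper":100,"x":0.026,"y":-0.023,"z":0.02,"ax":0,"ay":0,"az":0},{"gripper":100,"x":0.026,"y":-0.022,"z":0.02,"ax":0,"ay":0,"az":0},{"gripper":100,"x":0,"y":0,"z":0.0,"ax":0,"ay":0,"az":0}]'; python3 go.py 0.471 0.104 0.08 0
```

```text
t: 4.25
eef_pos: [0.4758, 0.0781, 0.1939]
tcp_rot: [1.0, 0.01, 0.002, -0.009]
contact_force: [-0.7, -0.7, -0.2]
width: 1.003
t 4.25 pos [0.4758 0.0781 0.1939] yaw 0.02 w 1.003 F [-0.7 -0.7 -0.2]
d tool [-0.0047 -0.0238  0.1143] rot [-0.0186 -0.0033  0.0197] rows>= 2.34
```

```bash
python3 -m crank '[{"gripper":100,"x":-0.003,"y":-0.02,"z":0.01,"ax":-0.018,"ay":-0.003,"az":0.02},{"gripper":100,"x":0,"y":0,"z":0.0,"ax":0,"ay":0,"az":0},{"gripper":100,"x":0,"y":0,"z":0.0,"ax":0,"ay":0,"az":0}]'; python3 go.py 0.471 0.104 0.08 0
```

```text
t: 4.55
eef_pos: [0.4716, 0.0778, 0.1834]
tcp_rot: [1.0, 0.011, -0.001, -0.008]
contact_force: [0.4, -0.5, 0.4]
width: 0.998
t 4.55 pos [0.4716 0.0778 0.1834] yaw 0.021 w 0.998 F [ 0.4 -0.5  0.4]
d tool [ 0.0003 -0.0246  0.1038] rot [-0.0151  0.0028  0.0214] rows>= 2.13
```

```bash
python3 -m crank '[{"gripper":100,"x":0,"y":-0.024,"z":0,"ax":-0.015,"ay":0.003,"az":0.02}]'; python3 go.py 0.471 0.104 0.08 0;python3 -m crank '[{"gripper":100,"x":0,"y":-0.01,"z":0,"ax":0,"ay":0,"az":0}]'; python3 go.py 0.471 0.104 0.08 0
```

```text
t: 4.65
eef_pos: [0.4711, 0.0814, 0.1842]
tcp_rot: [1.0, 0.014, 0.0, -0.008]
contact_force: [-0.6, 0.3, -0.2]
width: 0.999
t 4.65 pos [0.4711 0.0814 0.1842] yaw 0.028 w 0.999 F [-0.6  0.3 -0.2]
d tool [ 0.0005 -0.0208  0.1046] rot [-0.0167 -0.      0.0277] rows>= 2.13
t: 4.75
eef_pos: [0.471, 0.0863, 0.1852]
tcp_rot: [1.0, 0.017, 0.001, -0.011]
contact_force: [0.3, 0.5, 0.5]
width: 1.001
t 4.75 pos [0.471  0.0863 0.1852] yaw 0.035 w 1.001 F [0.3 0.5 0.5]
d tool [ 0.0005 -0.0154  0.1055] rot [-0.0214 -0.0012  0.0348] rows>= 2.13
```

```bash
python3 -m crank '[{"gripper":100,"x":0,"y":-0.015,"z":0,"ax":-0.021,"ay":0,"az":0.035},{"gripper":100,"x":0,"y":-0.012,"z":0,"ax":-0.02,"ay":0,"az":0.035},{"gripper":100,"x":0,"y":-0.005,"z":0,"ax":-0.01,"ay":0,"az":0.035}]'; python3 go.py 0.471 0.104 0.08 0
```

```text
t: 5.05
eef_pos: [0.471, 0.067, 0.1872]
tcp_rot: [1.0, -0.0, 0.001, -0.006]
contact_force: [-0.6, -0.4, -1.5]
width: 1.001
t 5.05 pos [0.471  0.067  0.1872] yaw -0.0 w 1.001 F [-0.6 -0.4 -1.5]
d tool [-0.0003 -0.0356  0.1077] rot [-0.0129 -0.0027 -0.0002] rows>= 2.27
```

```bash
python3 -c "
from h import *
s=sensors.get_state(); print(s['joint_positions'].round(3),s['joint_vel'].round(3),s['tau'].round(1))"; python3 -m crank '[{"gripper":100,"x":0,"y":-0.03,"z":0,"ax":0,"ay":0,"az":0}]';python3 -c "
from h import *
s=sensors.get_state(); print(s['joint_positions'].round(3),s['joint_vel'].round(3),s['tau'].round(1))"; python3 -m crank '[{"gripper":100,"x":0,"y":-0.03,"z":0,"ax":0,"ay":0,"az":0}]';python3 -c "
from h import *
s=sensors.get_state(); print(s['joint_positions'].round(3),s['joint_vel'].round(3),s['tau'].round(1))"
```

```text
[-1.000e-03  1.830e-01 -2.450e-01  1.140e+00  1.300e-02  3.141e+00] [-0.188 -0.03  -0.029 -0.001  0.005 -0.001] [  1.2 -35.9  26.5   0.    0.1  -0. ]
t: 5.15
eef_pos: [0.4715, 0.08, 0.1878]
tcp_rot: [1.0, 0.009, 0.001, -0.013]
contact_force: [0.1, -0.1, 0.5]
width: 1.0
[ 0.017  0.186 -0.24   1.142  0.026  3.141] [ 0.24   0.037  0.063  0.019  0.169 -0.   ] [ -1.6 -36.5  26.2   0.   -0.2   0. ]
t: 5.25
eef_pos: [0.4716, 0.0948, 0.1887]
tcp_rot: [1.0, 0.02, 0.001, -0.02]
contact_force: [0.1, 0.0, -0.4]
width: 1.002
[ 0.039  0.19  -0.233  1.145  0.04   3.141] [ 0.203  0.037  0.066  0.03   0.127 -0.   ] [ -1.4 -36.7  26.3  -0.1  -0.    0. ]
```

The last joint was at its range limit (3.14), which explains the drift. I'll take the grasp at a yaw of about 0.5 instead.

```bash
python3 -m crank '[{"gripper":100,"x":0,"y":-0.005,"z":0,"ax":-0.03,"ay":0,"az":-0.13},{"gripper":100,"x":0,"y":0,"z":0,"ax":-0.01,"ay":0,"az":-0.13},{"gripper":100,"x":0,"y":0,"z":0,"ax":0,"ay":0,"az":-0.13},{"gripper":100,"x":0,"y":0,"z":0,"ax":0,"ay":0,"az":-0.13}]'; python3 go.py 0.471 0.104 0.12 0.5
```

```text
t: 5.65
eef_pos: [0.4714, 0.1046, 0.189]
tcp_rot: [0.957, 0.289, 0.004, -0.001]
contact_force: [0.1, 0.4, -0.1]
width: 1.0
t 5.65 pos [0.4714 0.1046 0.189 ] yaw 0.586 w 1.0 F [ 0.1  0.4 -0.1]
d tool [-0.0012  0.0002  0.069 ] rot [ 0.0006 -0.0075  0.0858] rows>= 1.38
```

```bash
python3 -m crank '[{"gripper":100,"x":-0.001,"y":0,"z":0.025,"ax":0,"ay":-0.007,"az":0.03},{"gripper":100,"x":0,"y":0,"z":0.025,"ax":0,"ay":0,"az":0.02}]'; python3 go.py 0.471 0.104 0.08 0.5; python3 look.py w4.png nipple
```

```text
t: 5.85
eef_pos: [0.4744, 0.1067, 0.1415]
tcp_rot: [0.964, 0.267, 0.005, 0.0]
contact_force: [0.4, -0.4, 0.1]
width: 0.993
t 5.85 pos [0.4744 0.1067 0.1415] yaw 0.54 w 0.993 F [ 0.4 -0.4  0.1]
d tool [-0.0048  0.0004  0.0615] rot [ 0.0027 -0.0088  0.0401] rows>= 1.23
nipple 0.87 [0.393 0.133 0.076] [226. 330.]
nipple 0.68 [0.466 0.107 0.081] [316. 262.]
nip [319. 274.]
nipb [319. 229.]
```

View pics/w4.png

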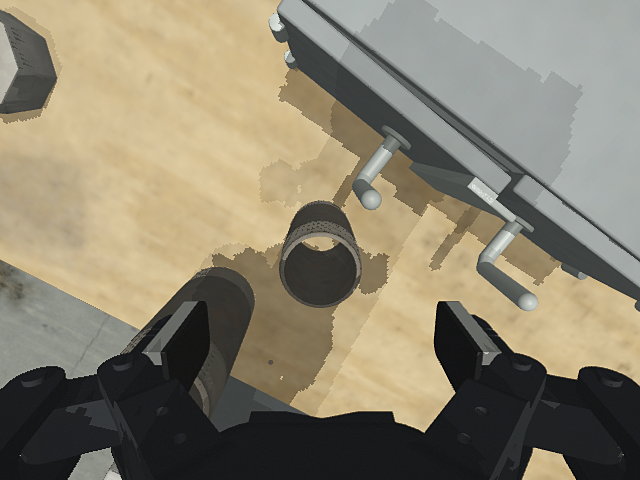

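```bash
python3 - <<'E'
from h import *
from scipy.optimize import least_squares
f=viewer.grab_frame('side'); m=np.load('nip_side_340.npy'); ys,xs=np.nonzero(m)
def hull(x,y,r,h):
    t=np.linspace(0,2*np.pi,40)
    return np.array([proj(f,[x+r*np.cos(a),y+r*np.sin(a),z]) for z in (0,h) for a in t])
def res(p):
    q=hull(*p); return [q[:,0].min()-xs.min(), q[:,0].max()-xs.max()-1, q[:,1].min()-ys.min(), q[:,1].max()-ys.max()-1, (p[2]/p[3]-24/108)*100]
s=least_squares(res,[.375,.145,.032,.14]); print(s.x.round(3),s.fun.round(2))
E
python3 go.py 0.471 0.104 0.08 0.5
```

```text
[0.371 0.153 0.03  0.136] [-0.12  0.11  0.05 -0.05 -0.12]
t 6.0 pos [0.4722 0.1061 0.1406] yaw 0.541 w 1.001 F [ 0.5  0.2 -0.3]
d tool [-0.0024  0.0012  0.0606] rot [ 0.001  -0.0041  0.0407] rows>= 1.21
```

```bash
python3 -m crank '[{"gripper":100,"x":-0.003,"y":0.001,"z":0.022,"ax":0,"ay":-0.004,"az":0.0},{"gripper":100,"x":-0.001,"y":0,"z":0.022,"ax":0,"ay":-0.002,"az":0},{"gripper":100,"x":-0.001,"y":0,"z":0.016,"ax":0,"ay":-0.002,"az":0}]'; python3 go.py 0.471 0.104 0.08 0.54
```

```text
t: 6.3
eef_pos: [0.4739, 0.1045, 0.0854]
tcp_rot: [0.963, 0.269, 0.004, 0.001]
contact_force: [-0.3, 0.3, 0.3]
width: 1.0
t 6.3 pos [0.4739 0.1045 0.0854] yaw 0.544 w 1.0 F [-0.3  0.3  0.3]
d tool [-0.0028 -0.0011  0.0053] rot [ 0.0047 -0.006   0.0042] rows>= 0.12
```

```bash
python3 -m crank '[{"gripper":100,"x":-0.003,"y":-0.001,"z":0.004,"ax":0.004,"ay":-0.006,"az":0.0},{"gripper":30,"x":0,"y":0,"z":0,"ax":0,"ay":0,"az":0},{"gripper":30,"x":0,"y":0,"z":0,"ax":0,"ay":0,"az":0},{"gripper":30,"x":0,"y":0,"z":0,"ax":0,"ay":0,"az":0},{"gripper":30,"x":0,"y":0,"z":0,"ax":0,"ay":0,"az":0},{"gripper":30,"x":0,"y":0,"z":0,"ax":0,"ay":0,"az":0},{"gripper":30,"x":0,"y":0,"z":0,"ax":0,"ay":0,"az":0}]' 50; python3 go.py 0.471 0.104 0.16 0.54
```

```text
t: 7.0
eef_pos: [0.4796, 0.1055, 0.0915]
tcp_rot: [0.963, 0.27, 0.009, 0.001]
contact_force: [-0.8, 0.5, 0.6]
width: 0.301
t 7.0 pos [0.4796 0.1055 0.0915] yaw 0.547 w 0.301 F [-0.8  0.5  0.6]
d tool [-0.007  -0.0026 -0.0687] rot [ 0.0075 -0.0161  0.0067] rows>= 1.38
```

```bash
python3 look.py w5.png nipple
python3 - <<'E'
from h import *
f=viewer.grab_frame('side'); a=cv2.resize(f['color'][180:340,220:450],None,fx=3,fy=3); cv2.imwrite('pics/s5.png',a[:,:,::-1]); print(sensors.get_state()['eef_pos'])
E
```

```text
nipple 0.73 [0.396 0.152 0.049] [183. 337.]
nipple 0.64 [0.48  0.101 0.078] [331. 282.]
nipple 0.32 [0.56  0.11  0.121] [436. 127.]
nip [309. 323.]
nipb [313. 252.]
[0.47844895 0.10544789 0.09038203]
```

View pics/w5.png

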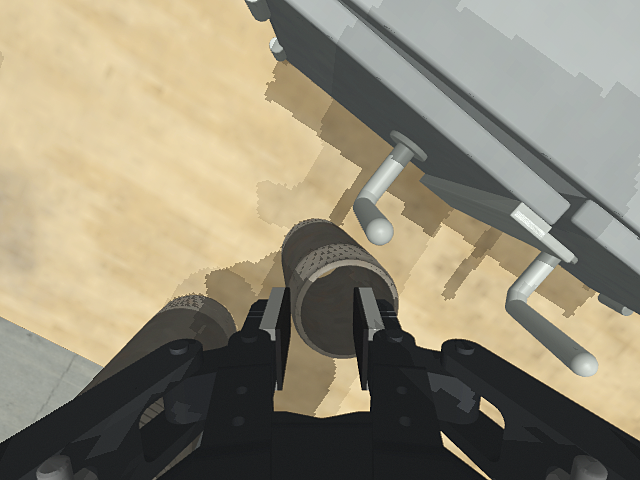

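View pics/s5.png

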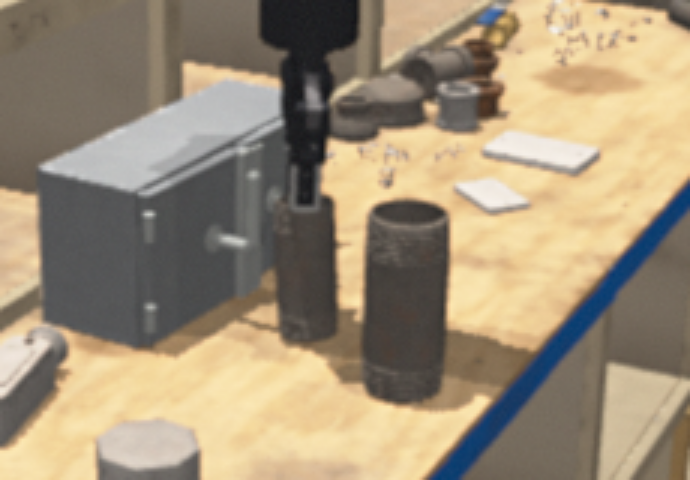

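Run:
```python
from h import *
from scipy.spatial.transform import Rotation as R
s=sensors.get_state(); M=R.from_quat(s['tcp_rot']).as_matrix(); p=s['eef_pos']; print(s['t'],p,s['width'],bot.tips_ahead)
for c,(x0,y0,x1,y1) in {'side':(270,200,380,320),'wrist':(200,180,480,400)}.items():
    f=viewer.grab_frame(c); im=f['color'][:,:,::-1].copy(); k=4 if c=='side' else 2.5
    im=cv2.resize(im[y0:y1,x0:x1],None,fx=k,fy=k,interpolation=cv2.INTER_CUBIC)
    def P(q): return tuple(int(v) for v in (proj(f,q)-[x0,y0]+.5)*k)
    t=np.linspace(0,2*np.pi,50)
    for z in (0,.108):
        cv2.polylines(im,[np.array([P([.471+.024*np.cos(a),.104+.024*np.sin(a),z]) for a in t])],True,(0,255,0),1)
    for yy,col in ((.0125,(0,0,255)),(-.0125,(255,0,0))):
        for zz in (-.03,.011):
            cv2.circle(im,P(p+M@[0,yy,zz]),4,col,-1)
    cv2.imwrite(f'pics/o_{c}.png',im)
```

```text
7.15 [0.47844895 0.10544789 0.09038203] 0.30153788157613454 0.011
```

View pics/o_side.png

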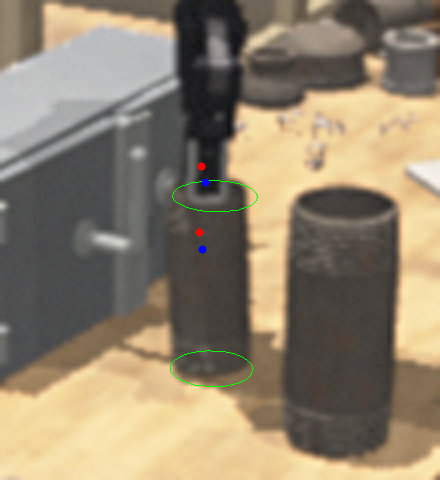

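View pics/o_wrist.png

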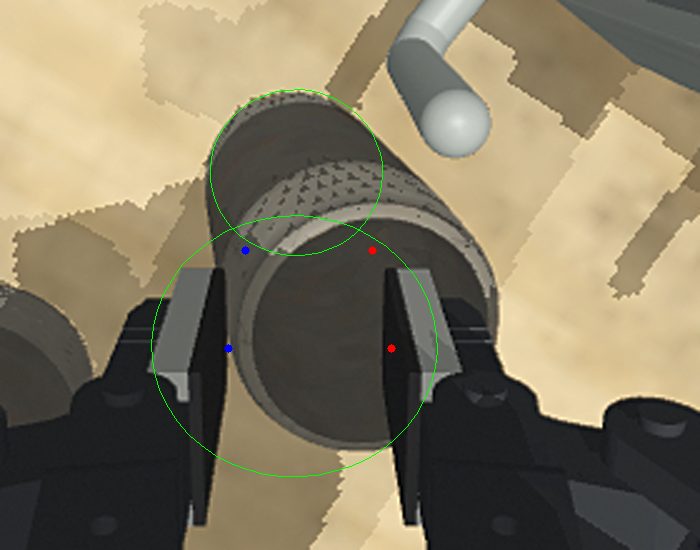

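Run:
```python
from h import *
f=viewer.grab_frame('wrist'); s=sensors.get_state(); print(s['t'],s['eef_pos'].round(4),f['T'].round(3).tolist())
for z in (0.129,0.115): print(proj(f,[.5193,.1056,z]),proj(f,[.516,.0086,z]))
# rim ellipse
for z in (.108,.09): print(z,plane(f,200+370/2.5,180+328/2.5,z), plane(f,200+240/2.5,180+330/2.5,z),plane(f,200+498/2.5,180+300/2.5,z))
```

```text
7.3 [0.478  0.1054 0.0899] [[0.519, 0.827, 0.216, 0.533], [-0.855, 0.501, 0.138, 0.141], [0.006, -0.256, 0.967, 0.253], [0.0, 0.0, 0.0, 1.0]]
[386.89697159 234.41782875] [596.65232035 371.72762342]
[380.43210321 225.52435905] [572.5523012  351.71019313]
0.108 [0.48103913 0.09515609 0.108     ] [0.46950646 0.11355306 0.108     ] [0.49628097 0.07967919 0.108     ]
0.09 [0.47455056 0.08948675 0.09      ] [0.46159076 0.1101603  0.09      ] [0.49167853 0.07209464 0.09      ]
```

Run:
```python
from h import *
f=viewer.grab_frame('side'); im=f['color'][200:300,290:350,::-1].astype(float)
im=np.clip((im/255)**.6*255*1.3,0,255).astype(np.uint8)
cv2.imwrite('pics/z1.png',cv2.resize(im,None,fx=6,fy=6,interpolation=cv2.INTER_NEAREST))
```

```text
(no output)
```

View pics/z1.png

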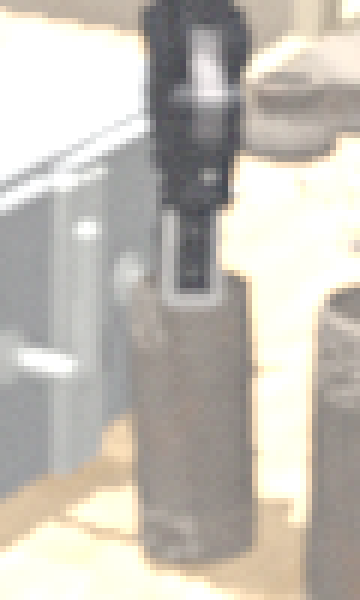

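Run:
```python
from h import *
f=viewer.grab_frame('side'); K,T=f['K'],f['T']
for u,v in [(322,250),(322,246),(322,294)]:
    d=np.linalg.inv(K)@np.array([u,v,1.]); d=T[:3,:3]@np.array([d[0],-d[1],-d[2]]); o=T[:3,3]
    for y in (.11,.12): print(u,v,(o+d*(y-o[1])/d[1]).round(4))
print([a for a in dir(bot) if a[0]!='_'])
for a in dir(bot):
    if a[0]!='_': print(a,getattr(bot,a))
```

```text
322 250 [0.4713 0.11   0.1064]
322 250 [0.4664 0.12   0.1108]
322 246 [0.4715 0.11   0.1161]
322 246 [0.4666 0.12   0.1204]
322 294 [ 0.469   0.11   -0.0031]
322 294 [0.4641 0.12   0.0023]
['PlanningError', 'tips_ahead']
PlanningError <class 'cell.PlanningError'>
tips_ahead 0.011
```

Both cameras show the real fingertips sitting about 28 mm higher than the TCP figures suggest. The side crop has the tip at about (322,250), level with the rim, so the grasp closed over the rim. I'll raise, open and look again.

```bash
python3 -m crank '[{"gripper":30,"x":0,"y":0,"z":-0.03,"ax":0.005,"ay":-0.015,"az":0},{"gripper":100,"x":0,"y":0,"z":-0.03,"ax":0,"ay":-0.01,"az":0},{"gripper":100,"x":-0.005,"y":0,"z":-0.01,"ax":0,"ay":0,"az":0},{"gripper":100,"x":-0.003,"y":0,"z":0,"ax":0,"ay":0,"az":0},{"gripper":100,"x":0,"y":0,"z":0,"ax":0,"ay":0,"az":0},{"gripper":100,"x":0,"y":0,"z":0,"ax":0,"ay":0,"az":0}]'; python3 go.py 0.471 0.104 0.14 0.54;python3 look.py w6.png nipple
python3 - <<'E'
from h import *
f=viewer.grab_frame('side'); a=cv2.resize(f['color'][180:340,220:450],None,fx=3,fy=3); cv2.imwrite('pics/s6.png',a[:,:,::-1])
for r in models.masks_of('side','nipple'):
    ys,xs=np.nonzero(r['mask']); print(r['conf'],xs.min(),xs.max(),ys.min(),ys.max())
E
```

```text
t: 8.0
eef_pos: [0.4671, 0.1, 0.1576]
tcp_rot: [0.963, 0.27, -0.01, 0.002]
contact_force: [-0.2, 0.1, -0.4]
width: 1.001
t 8.0 pos [0.4671 0.1    0.1576] yaw 0.546 w 1.001 F [-0.2  0.1 -0.4]
d tool [ 0.0058 -0.0014  0.0175] rot [-0.0012  0.0199  0.0061] rows>= 0.37
nipple 0.81 [0.392 0.145 0.097] [203. 309.]
nipple 0.55 [0.466 0.107 0.081] [312. 237.]
nip [316. 247.]
nipb [318. 209.]
0.9 312 333 246 296
0.57 340 370 246 314
```

View pics/w6.png

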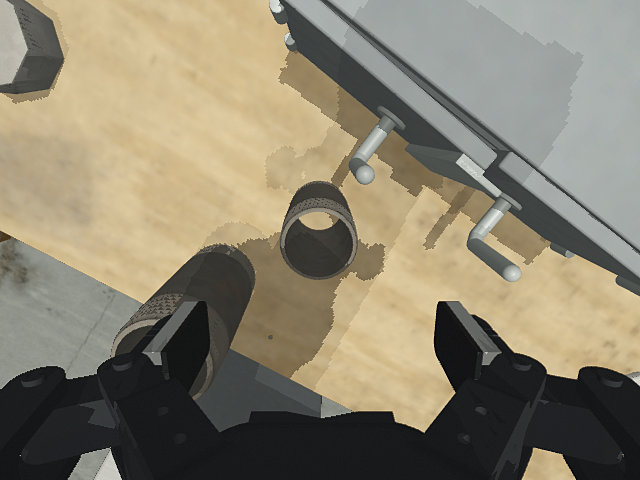

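View pics/s6.png

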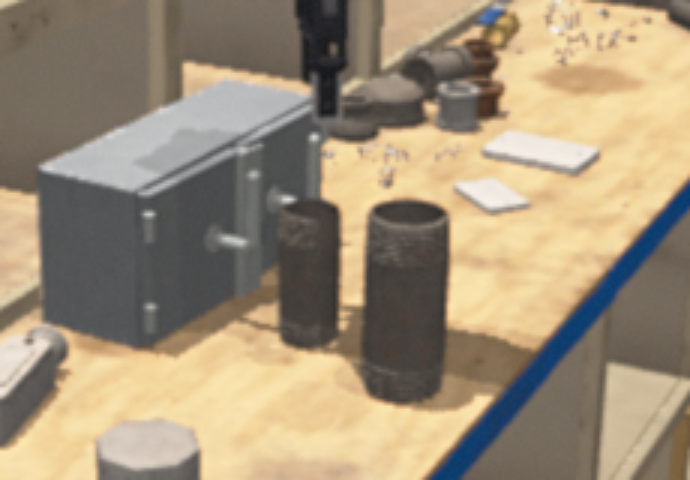

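```bash
python3 -m crank '[{"gripper":100,"x":0.005,"y":-0.001,"z":0.03,"ax":0,"ay":0.018,"az":0.0},{"gripper":100,"x":0,"y":0,"z":0.03,"ax":0,"ay":0,"az":0}]'; python3 go.py 0.471 0.104 0.05 0.54
```

```text
t: 8.4
eef_pos: [0.4747, 0.1038, 0.0997]
tcp_rot: [0.963, 0.27, 0.003, 0.0]
contact_force: [0.5, 0.6, -0.4]
width: 1.003
t 8.4 pos [0.4747 0.1038 0.0997] yaw 0.546 w 1.003 F [ 0.5  0.6 -0.4]
d tool [-0.0034 -0.0022  0.0497] rot [ 0.0025 -0.0065  0.0064] rows>= 1.0
```

```bash
python3 -m crank '[{"gripper":100,"x":-0.004,"y":-0.002,"z":0.025,"ax":0.002,"ay":-0.006,"az":0.0},{"gripper":100,"x":-0.002,"y":0,"z":0.025,"ax":0,"ay":-0.003,"az":0}]'; python3 go.py 0.471 0.104 0.05 0.54
python3 - <<'E'
from h import *
f=viewer.grab_frame('side'); a=cv2.resize(f['color'][200:310,270:380],None,fx=5,fy=5); cv2.imwrite('pics/s7.png',a[:,:,::-1])
f=viewer.grab_frame('wrist'); save(f,'w7.png')
E
```

```text
t: 8.6
eef_pos: [0.4686, 0.1024, 0.0473]
tcp_rot: [0.963, 0.27, -0.001, 0.001]
contact_force: [0.6, 0.2, -1.1]
width: 0.997
t 8.6 pos [0.4686 0.1024 0.0473] yaw 0.547 w 0.997 F [ 0.6  0.2 -1.1]
d tool [ 0.0028 -0.0001 -0.0027] rot [0.0007 0.0022 0.0065] rows>= 0.08
```

View pics/s7.png

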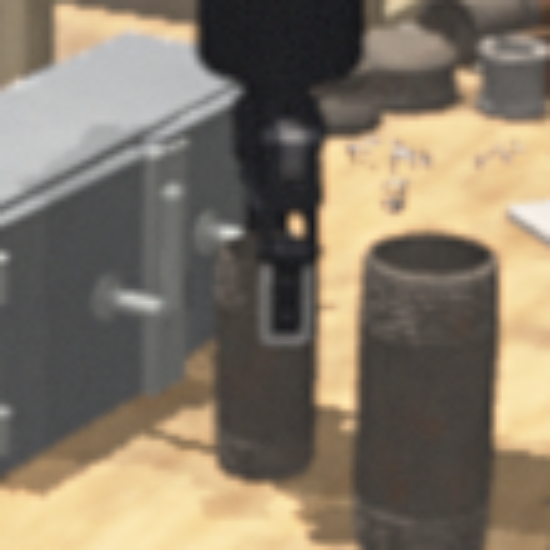

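View pics/w7.png

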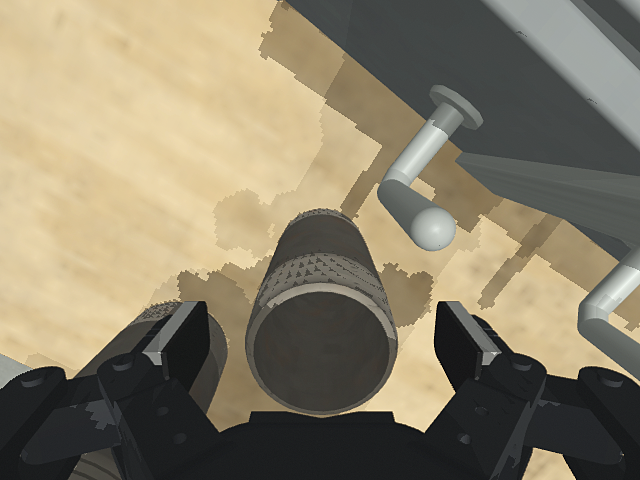

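The fingers straddle the nipple, with its rim centred at (321,350) and the tips well below the rim. I'll close and lift a little.

```bash
python3 -m crank '[{"gripper":40,"x":0.002,"y":0,"z":0,"ax":0,"ay":0,"az":0.0},{"gripper":40,"x":0,"y":0,"z":0,"ax":0,"ay":0,"az":0},{"gripper":40,"x":0,"y":0,"z":0,"ax":0,"ay":0,"az":0},{"gripper":40,"x":0,"y":0,"z":0,"ax":0,"ay":0,"az":0},{"gripper":40,"x":0,"y":0,"z":0,"ax":0,"ay":0,"az":0}]' 50; python3 go.py 0.471 0.104 0.05 0.54
```

```text
t: 9.2
eef_pos: [0.47, 0.1037, 0.0488]
tcp_rot: [0.963, 0.27, -0.002, 0.0]
contact_force: [-0.1, 0.3, -2.9]
width: 0.555
t 9.2 pos [0.47   0.1037 0.0488] yaw 0.547 w 0.555 F [-0.1  0.3 -2.9]
d tool [ 0.001   0.0003 -0.0012] rot [-0.0006  0.004   0.0066] rows>= 0.05
```

```bash
python3 -m crank '[{"gripper":40,"x":0,"y":0,"z":-0.02,"ax":0,"ay":0,"az":0.0},{"gripper":40,"x":0,"y":0,"z":-0.03,"ax":0,"ay":0,"az":0},{"gripper":40,"x":0,"y":0,"z":-0.03,"ax":0,"ay":0,"az":0},{"gripper":40,"x":-0.01,"y":0,"z":-0.03,"ax":0,"ay":0,"az":0}]'; python3 go.py 0.45 -0.375 0.16 0.54
```

```text
t: 9.6
eef_pos: [0.4577, 0.0984, 0.158]
tcp_rot: [0.963, 0.27, -0.007, -0.001]
contact_force: [0.2, 0.7, -1.9]
width: 0.55
t 9.6 pos [0.4577 0.0984 0.158 ] yaw 0.547 w 0.55 F [ 0.2  0.7 -1.9]
d tool [-0.2528  0.4003 -0.0007] rot [-0.0051  0.0134  0.0069] rows>= 9.47
```

```bash
python3 -m crank '[{"gripper":40,"x":-0.016,"y":0.024,"z":0,"ax":-0.002,"ay":0.006,"az":0.0},{"gripper":40,"x":-0.024,"y":0.038,"z":0,"ax":0,"ay":0.004,"az":0},{"gripper":40,"x":-0.024,"y":0.038,"z":0,"ax":0,"ay":0,"az":0},{"gripper":40,"x":-0.024,"y":0.038,"z":0,"ax":0,"ay":0,"az":0},{"gripper":40,"x":-0.024,"y":0.038,"z":0,"ax":0,"ay":0,"az":0},{"gripper":40,"x":-0.024,"y":0.038,"z":0,"ax":0,"ay":0,"az":0},{"gripper":40,"x":-0.024,"y":0.038,"z":0,"ax":0,"ay":0,"az":0},{"gripper":40,"x":-0.024,"y":0.038,"z":0,"ax":0,"ay":0,"az":0}]'; python3 go.py 0.45 -0.375 0.16 0.54
```

```text
t: 10.4
eef_pos: [0.4559, -0.2523, 0.1651]
tcp_rot: [0.961, 0.276, 0.005, 0.0]
contact_force: [2.2, -0.1, -2.8]
width: 0.548
t 10.4 pos [ 0.4559 -0.2523  0.1651] yaw 0.559 w 0.548 F [ 2.2 -0.1 -2.8]
d tool [-0.0701  0.1009  0.0048] rot [ 0.0036 -0.0097  0.0188] rows>= 2.46
```

```bash
python3 -m crank '[{"gripper":40,"x":-0.02,"y":0.03,"z":0.002,"ax":0.003,"ay":-0.009,"az":0.0},{"gripper":40,"x":-0.02,"y":0.03,"z":0.002,"ax":0,"ay":0,"az":0},{"gripper":40,"x":-0.015,"y":0.02,"z":0,"ax":0,"ay":0,"az":0},{"gripper":40,"x":-0.005,"y":0.007,"z":0,"ax":0,"ay":0,"az":0},{"gripper":40,"x":0,"y":0,"z":0,"ax":0,"ay":0,"az":0}]'; python3 go.py 0.45 -0.375 0.16 0.54
python3 - <<'E'
from h import *
for c in ['wrist','scene']:
    f=viewer.grab_frame(c); save(f,c[0]+'8.png')
    for r in models.masks_of(c,'cover'):
        m=r['mask']; ys,xs=np.nonzero(m)
        P=np.array([plane(f,u,v,0.01)[:2] for u,v in zip(xs,ys)],dtype=np.float32)
        print(c,r['conf'],xs.min(),xs.max(),ys.min(),ys.max(),cv2.minAreaRect(P))
E
```

```text
t: 10.9
eef_pos: [0.4488, -0.3686, 0.1602]
tcp_rot: [0.962, 0.272, 0.0, 0.001]
contact_force: [0.3, 0.6, -2.4]
width: 0.554
t 10.9 pos [ 0.4488 -0.3686  0.1602] yaw 0.55 w 0.554 F [ 0.3  0.6 -2.4]
d tool [-0.0023  0.0061  0.0003] rot [0.002  0.0003 0.0101] rows>= 0.13
wrist 0.79 268 393 146 251 ((0.453549325466156, -0.3731122612953186), (0.06540405750274658, 0.10275357961654663), 86.61511993408203)
wrist 0.64 142 241 91 172 ((0.4551486074924469, -0.24382364749908447), (0.045135121792554855, 0.0708257183432579), 52.01481628417969)
scene 0.69 419 450 299 316 ((0.44339078664779663, -0.24532637000083923), (0.051327187567949295, 0.07699785381555557), 52.630409240722656)
scene 0.63 474 511 307 339 ((0.4433300495147705, -0.3753838837146759), (0.062479168176651, 0.11295066028833389), 85.42809295654297)
```

View pics/w8.png

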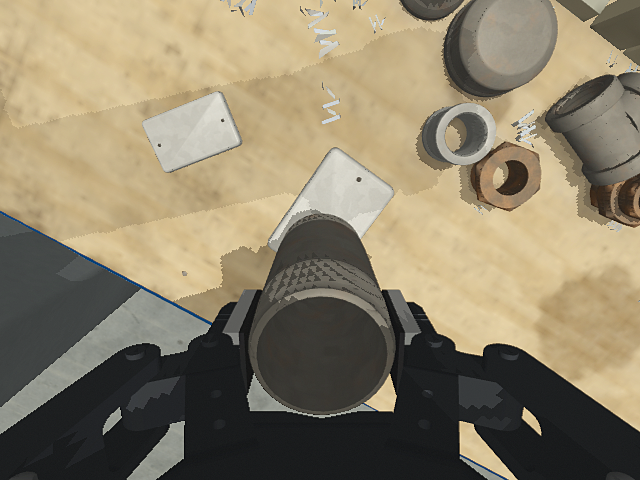

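View pics/s8.png

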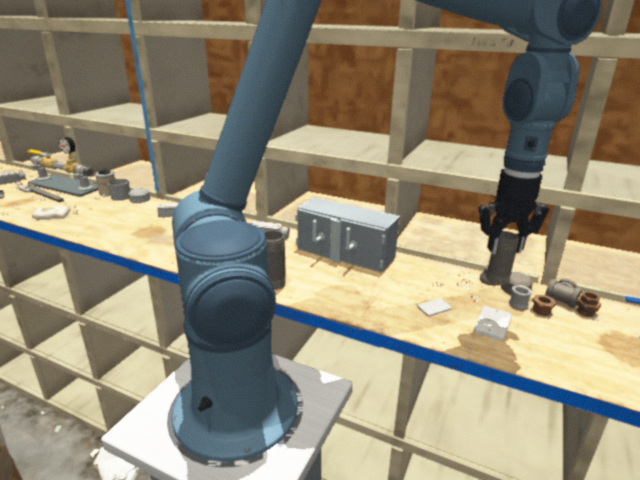

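```bash
python3 -m crank '[{"gripper":40,"x":0.001,"y":0.004,"z":0.02,"ax":0.0,"ay":0,"az":0.0},{"gripper":40,"x":0,"y":0,"z":0.03,"ax":0,"ay":0,"az":0},{"gripper":40,"x":0,"y":0,"z":0.025,"ax":0,"ay":0,"az":0},{"gripper":40,"x":0,"y":0,"z":0.005,"ax":0,"ay":0,"az":0}]'; python3 go.py 0.451 -0.374 0.0595 0.54
```

```text
t: 11.5
eef_pos: [0.4553, -0.365, 0.0818]
tcp_rot: [0.961, 0.277, 0.002, 0.003]
contact_force: [-1.5, 1.0, -3.6]
width: 0.552
t 11.5 pos [ 0.4553 -0.365   0.0818] yaw 0.56 w 0.552 F [-1.5  1.  -3.6]
d tool [-0.0085  0.0052  0.0223] rot [ 0.0061 -0.0021  0.0205] rows>= 0.49
```

```bash
python3 -m crank '[{"gripper":40,"x":-0.008,"y":0.006,"z":0.008,"ax":0.006,"ay":-0.002,"az":0.02},{"gripper":40,"x":-0.003,"y":0.003,"z":0.006,"ax":0.002,"ay":-0.001,"az":0}]'; python3 go.py 0.451 -0.374 0.0595 0.54
```

```text
t: 11.7
eef_pos: [0.4512, -0.3774, 0.0685]
tcp_rot: [0.963, 0.268, -0.001, -0.001]
contact_force: [-0.0, -0.2, -1.8]
width: 0.549
t 11.7 pos [ 0.4512 -0.3774  0.0685] yaw 0.542 w 0.549 F [-0.  -0.2 -1.8]
d tool [ 0.0016 -0.003   0.009 ] rot [-0.0021  0.0009  0.0021] rows>= 0.19
```

```bash
python3 -m crank '[{"gripper":40,"x":0.001,"y":-0.001,"z":0.005,"ax":0,"ay":0,"az":0},{"gripper":40,"x":0,"y":0,"z":0.003,"ax":0,"ay":0,"az":0}]'; python3 go.py 0.451 -0.374 0.0595 0.54;  python3 -m crank '[{"gripper":40,"x":0,"y":0,"z":0.002,"ax":0,"ay":0,"az":0}]'; python3 go.py 0.451 -0.374 0.0595 0.54
```

```text
t: 11.9
eef_pos: [0.4523, -0.3776, 0.0612]
tcp_rot: [0.964, 0.267, -0.0, 0.0]
contact_force: [0.3, -0.1, -3.4]
width: 0.55
t 11.9 pos [ 0.4523 -0.3776  0.0612] yaw 0.541 w 0.55 F [ 0.3 -0.1 -3.4]
d tool [ 0.0007 -0.0038  0.0017] rot [0.0003 0.0004 0.0011] rows>= 0.08
t: 12.0
eef_pos: [0.4526, -0.3781, 0.0595]
tcp_rot: [0.964, 0.267, 0.0, 0.001]
contact_force: [-1.0, 0.4, -3.2]
width: 0.55
t 12.0 pos [ 0.4526 -0.3781  0.0595] yaw 0.541 w 0.55 F [-1.   0.4 -3.2]
d tool [ 0.0007 -0.0043 -0.    ] rot [0.0012 0.0001 0.0009] rows>= 0.09
```

Still carrying the weight (Fz −3.2 N), so I'll go down 1–2 mm at a time until it unloads.

```bash
python3 -m crank '[{"gripper":40,"x":0,"y":-0.002,"z":0.002,"ax":0,"ay":0,"az":0}]';python3 -m crank '[{"gripper":40,"x":0,"y":0,"z":0.0015,"ax":0,"ay":0,"az":0}]'
```

```text
t: 12.1
eef_pos: [0.452, -0.3768, 0.0578]
tcp_rot: [0.964, 0.267, 0.0, 0.001]
contact_force: [-0.1, 0.2, -1.6]
width: 0.551
t: 12.2
eef_pos: [0.4522, -0.3764, 0.0572]
tcp_rot: [0.964, 0.267, 0.001, 0.001]
contact_force: [-3.3, 4.4, 10.4]
width: 0.552
```

Contact at TCP z ≈ 0.057, as expected. Releasing.

```bash
python3 -m crank '[{"gripper":70,"x":0,"y":0,"z":-0.0005,"ax":0,"ay":0,"az":0},{"gripper":100,"x":0,"y":0,"z":0,"ax":0,"ay":0,"az":0},{"gripper":100,"x":0,"y":0,"z":0,"ax":0,"ay":0,"az":0},{"gripper":100,"x":0,"y":0,"z":0,"ax":0,"ay":0,"az":0}]';  python3 - <<'E'
from h import *
f=viewer.grab_frame('wrist'); save(f,'w9.png')
f=viewer.grab_frame('side');a=cv2.resize(f['color'][150:270,340:460],None,fx=4,fy=4); cv2.imwrite('pics/s9.png',a[:,:,::-1])
E
```

```text
t: 12.6
eef_pos: [0.4536, -0.3777, 0.0599]
tcp_rot: [0.964, 0.267, 0.002, 0.003]
contact_force: [-0.1, 0.3, -0.0]
width: 1.003
```

View pics/w9.png

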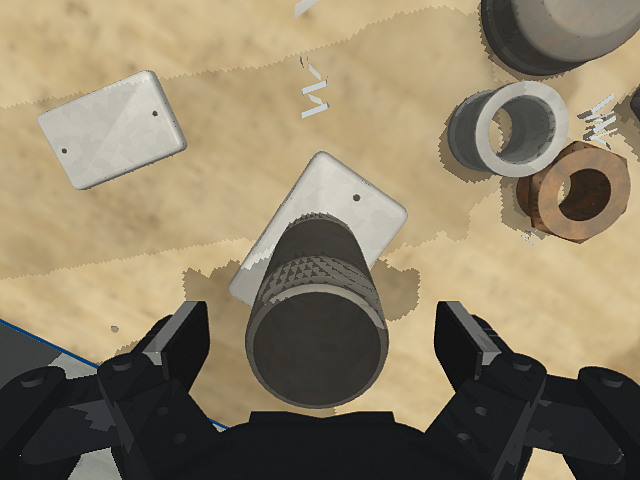

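View pics/s9.png

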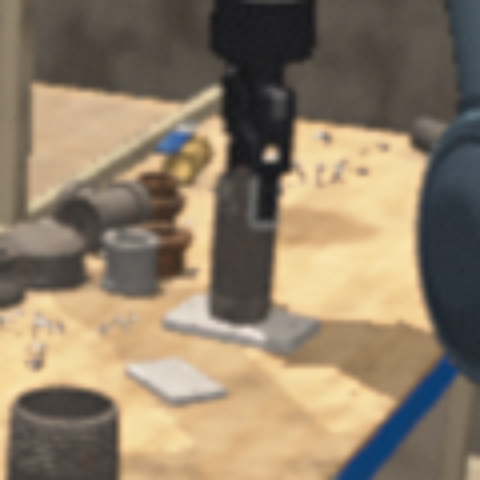

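The nipple stands upright on the large cover, seen at about (240,320) in the side crop, and is released. I'll retreat straight up.

```bash
python3 -m crank '[{"gripper":100,"x":0,"y":0,"z":-0.02,"ax":0,"ay":0,"az":0},{"gripper":100,"x":0,"y":0,"z":-0.03,"ax":0,"ay":0,"az":0},{"gripper":100,"x":0,"y":0,"z":-0.035,"ax":0,"ay":0,"az":0},{"gripper":100,"x":0,"y":0,"z":-0.04,"ax":0,"ay":0,"az":0},{"gripper":100,"x":0,"y":0,"z":-0.04,"ax":0,"ay":0,"az":0}]';  python3 - <<'E'
from h import *
f=viewer.grab_frame('wrist'); save(f,'w10.png')
E
```

```text
t: 13.2
eef_pos: [0.4486, -0.3729, 0.2219]
tcp_rot: [0.964, 0.267, -0.002, -0.004]
contact_force: [0.5, -1.0, 0.1]
width: 1.003
```

View pics/w10.png

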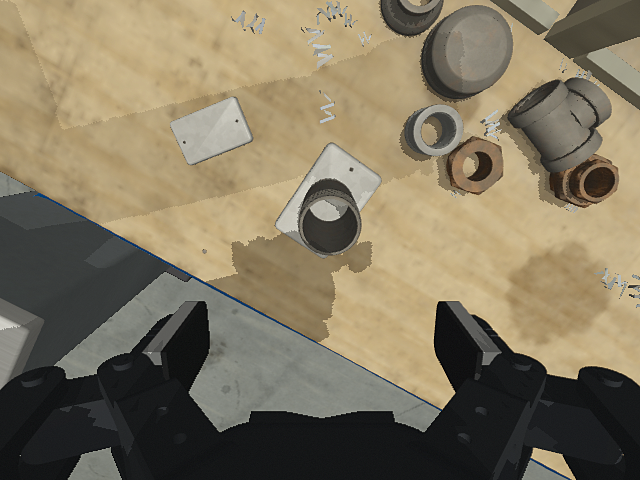

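The nipple sits upright near the middle of the large cover (about (328,195)). Next I go back to the cabinet for a closer look at the handles.

```bash
python3 -m crank '[{"gripper":100,"x":0.015,"y":-0.026,"z":-0.002,"ax":0,"ay":0,"az":0},{"gripper":100,"x":0.023,"y":-0.042,"z":-0.002,"ax":0,"ay":0,"az":0},{"gripper":100,"x":0.023,"y":-0.042,"z":-0.002,"ax":0,"ay":0,"az":0},{"gripper":100,"x":0.023,"y":-0.042,"z":0,"ax":0,"ay":0,"az":0},{"gripper":100,"x":0.023,"y":-0.042,"z":0,"ax":0,"ay":0,"az":0},{"gripper":100,"x":0.023,"y":-0.042,"z":0,"ax":0,"ay":0,"az":0},{"gripper":100,"x":0.023,"y":-0.042,"z":0,"ax":0,"ay":0,"az":0},{"gripper":100,"x":0.023,"y":-0.042,"z":0,"ax":0,"ay":0,"az":0}]'; python3 go.py 0.43 0.06 0.24 0.5
python3 -m crank '[{"gripper":100,"x":0.023,"y":-0.042,"z":0,"ax":0,"ay":0,"az":0},{"gripper":100,"x":0.015,"y":-0.03,"z":0,"ax":0,"ay":0,"az":0}]'; python3 go.py 0.43 0.06 0.24 0.5
```

```text
t: 14.05
eef_pos: [0.4414, -0.0071, 0.2358]
tcp_rot: [0.965, 0.261, 0.005, 0.007]
contact_force: [0.7, -0.4, 0.4]
width: 1.001
t 14.05 pos [ 0.4414 -0.0071  0.2358] yaw 0.528 w 1.001 F [ 0.7 -0.4  0.4]
d tool [ 0.024  -0.0637 -0.005 ] rot [ 0.0157 -0.007   0.0281] rows>= 1.36
t: 14.25
eef_pos: [0.437, 0.0787, 0.235]
tcp_rot: [0.965, 0.262, 0.006, 0.007]
contact_force: [0.8, -0.5, -0.1]
width: 1.001
t 14.25 pos [0.437  0.0787 0.235 ] yaw 0.53 w 1.001 F [ 0.8 -0.5 -0.1]
d tool [-0.0154  0.0127 -0.005 ] rot [ 0.0159 -0.0086  0.0295] rows>= 0.41
```

```bash
python3 -m crank '[{"gripper":40,"x":0,"y":0,"z":0,"ax":0.015,"ay":-0.008,"az":0},{"gripper":40,"x":0,"y":0,"z":0,"ax":0,"ay":0,"az":0},{"gripper":40,"x":0,"y":0,"z":0,"ax":0,"ay":0,"az":0}]'; python3 look.py w11.png left_leaf_handle right_leaf_handle
python3 - <<'E'
from h import *
f=viewer.grab_frame('wrist'); print(sensors.get_state()['eef_pos'],f['T'].round(4).tolist())
a=cv2.resize(f['color'][0:300,180:580],None,fx=2,fy=2,interpolation=cv2.INTER_CUBIC); cv2.imwrite('pics/w11c.png',a[:,:,::-1])
E
```

```text
t: 14.55
eef_pos: [0.4362, 0.0824, 0.2347]
tcp_rot: [0.964, 0.266, 0.0, -0.0]
contact_force: [-1.0, 0.1, -0.3]
width: 0.512
left_leaf_handle 0.78 [0.562 0.11  0.098] [379.  59.]
right_leaf_handle 0.9 [ 0.551 -0.006  0.108] [503. 156.]
nip [318. 174.]
nipb [319. 164.]
[0.43623054 0.08188586 0.23478054] [[0.5102, 0.8286, 0.2307, 0.4944], [-0.8601, 0.4916, 0.1364, 0.117], [-0.0004, -0.268, 0.9634, 0.3974], [0.0, 0.0, 0.0, 1.0]]
```

View pics/w11c.png

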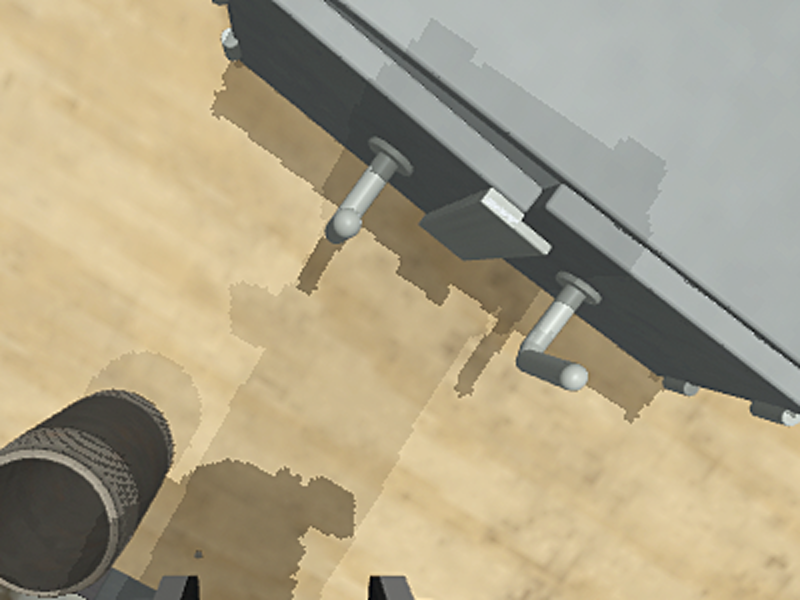

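Run:
```python
from h import *
f=viewer.grab_frame('wrist')
P=lambda u,v,z: plane(f,180+u/2,v/2,z)[:2]
l=P(346,221,.127);r=P(573,377,.127);print('lh',l,'rh',r,np.linalg.norm(l-r))
a=P(275,15,.13);b=P(535,211,.13);d=(b-a)/np.linalg.norm(b-a);n=np.array([-d[1],d[0]]);print('edge',a,b,'dir',d,'dist',(l-a)@n,(r-a)@n)
h=l-r; print('yaw',np.arctan2(-h[0],h[1]))
```

```text
lh [0.51956277 0.10733045] rh [0.51615532 0.00985729] 0.09753269661003366
edge [0.55971138 0.15881124] [0.55406693 0.05497588] dir [-0.05427947 -0.99852578] dist -0.03729506709916207 -0.03540670621100713
yaw -0.03494363545931361
```

Handle tops come out at about (0.5195, 0.1065) left and (0.516, 0.009) right. I'll turn the tool to yaw ≈ π so the wrist has room to follow the door.

```bash
python3 -m crank '[{"gripper":40,"x":0,"y":0,"z":0,"ax":0,"ay":0,"az":-0.149},{"gripper":40,"x":0,"y":0,"z":0,"ax":0,"ay":0,"az":-0.149},{"gripper":40,"x":0,"y":0,"z":0,"ax":0,"ay":0,"az":-0.149},{"gripper":40,"x":0,"y":0,"z":0,"ax":0,"ay":0,"az":-0.149},{"gripper":40,"x":0,"y":0,"z":0,"ax":0,"ay":0,"az":-0.149},{"gripper":40,"x":0,"y":0,"z":0,"ax":0,"ay":0,"az":-0.149},{"gripper":40,"x":0,"y":0,"z":0,"ax":0,"ay":0,"az":-0.149},{"gripper":40,"x":0,"y":0,"z":0,"ax":0,"ay":0,"az":-0.149}]' 30; python3 -m crank '[{"gripper":40,"x":0,"y":0,"z":0,"ax":0,"ay":0,"az":-0.149},{"gripper":40,"x":0,"y":0,"z":0,"ax":0,"ay":0,"az":-0.149},{"gripper":40,"x":0,"y":0,"z":0,"ax":0,"ay":0,"az":-0.149},{"gripper":40,"x":0,"y":0,"z":0,"ax":0,"ay":0,"az":-0.149},{"gripper":40,"x":0,"y":0,"z":0,"ax":0,"ay":0,"az":-0.149},{"gripper":40,"x":0,"y":0,"z":0,"ax":0,"ay":0,"az":-0.149},{"gripper":40,"x":0,"y":0,"z":0,"ax":0,"ay":0,"az":-0.149},{"gripper":40,"x":0,"y":0,"z":0,"ax":0,"ay":0,"az":-0.149}]'; python3 go.py 0.5195 0.1065 0.16 3.107
```

```text
t: 15.6
eef_pos: [0.4371, 0.0766, 0.2349]
tcp_rot: [0.645, 0.764, 0.0, 0.001]
contact_force: [0.0, 0.4, -0.4]
width: 0.397
t: 16.4
eef_pos: [0.4379, 0.0714, 0.2351]
tcp_rot: [0.101, 0.995, -0.0, 0.001]
contact_force: [-0.0, -0.3, -1.0]
width: 0.402
t 16.4 pos [0.4379 0.0714 0.2351] yaw 2.94 w 0.402 F [-0.  -0.3 -1. ]
d tool [-0.0727  0.0507  0.0753] rot [-0.0007  0.0025 -0.1669] rows>= 2.33
```

```bash
python3 -m crank '[{"gripper":40,"x":-0.024,"y":0.014,"z":0.02,"ax":0,"ay":0,"az":-0.14},{"gripper":40,"x":-0.024,"y":0.012,"z":0.02,"ax":0,"ay":0,"az":-0.03},{"gripper":40,"x":-0.024,"y":0.011,"z":0.02,"ax":0,"ay":0,"az":0}]'; python3 go.py 0.5195 0.1065 0.13 3.107
```

```text
t: 16.7
eef_pos: [0.5163, 0.0991, 0.1779]
tcp_rot: [0.014, 1.0, -0.001, 0.005]
contact_force: [0.3, 0.5, 0.9]
width: 0.4
t 16.7 pos [0.5163 0.0991 0.1779] yaw 3.114 w 0.4 F [0.3 0.5 0.9]
d tool [-0.0025  0.0076  0.0479] rot [-0.0012  0.0099  0.0074] rows>= 0.97
```

```bash
python3 -m crank '[{"gripper":40,"x":-0.002,"y":0.005,"z":0.02,"ax":0,"ay":0.01,"az":0},{"gripper":40,"x":0,"y":0,"z":0.02,"ax":0,"ay":0,"az":0}]'; python3 go.py 0.5195 0.1065 0.08 3.107;  python3 - <<'E'
from h import *
f=viewer.grab_frame('wrist'); save(f,'w12.png'); print(proj(f,[.5195,.1065,.129]))
f=viewer.grab_frame('side');a=cv2.resize(f['color'][170:300,210:370],None,fx=4,fy=4); cv2.imwrite('pics/s12.png',a[:,:,::-1])
E
```

```text
t: 16.9
eef_pos: [0.523, 0.1038, 0.1363]
tcp_rot: [0.014, 1.0, -0.0, 0.001]
contact_force: [-0.8, 0.4, -0.2]
width: 0.403
t 16.9 pos [0.523  0.1038 0.1363] yaw 3.113 w 0.403 F [-0.8  0.4 -0.2]
d tool [0.0037 0.0027 0.0563] rot [-0.0007  0.003   0.0058] rows>= 1.13
[325.77666931 276.59315462]
```

View pics/w12.png

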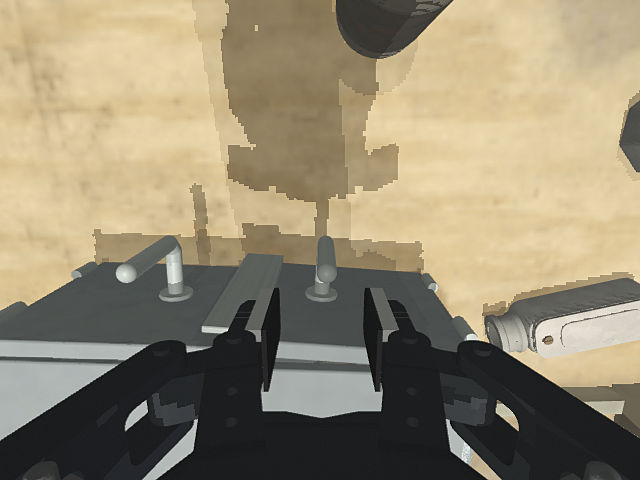

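View pics/s12.png

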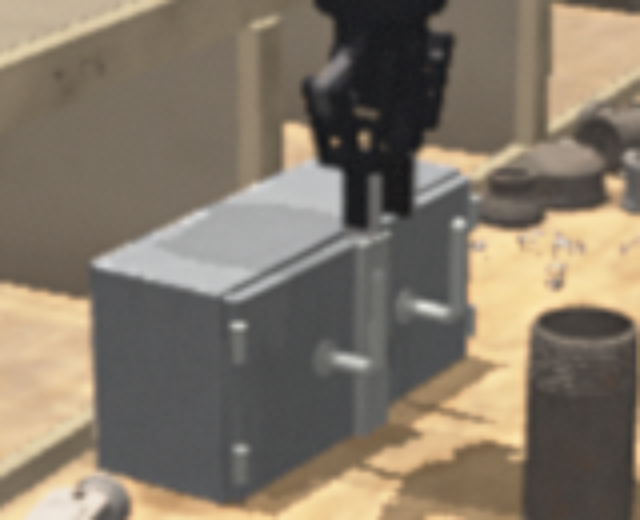

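```bash
python3 -m crank '[{"gripper":40,"x":0.004,"y":0.003,"z":0.022,"ax":0,"ay":0.003,"az":0},{"gripper":40,"x":0.002,"y":0,"z":0.022,"ax":0,"ay":0,"az":0},{"gripper":40,"x":0.002,"y":0,"z":0.018,"ax":0,"ay":0,"az":0}]'; python3 go.py 0.5195 0.1065 0.07 3.107;  python3 - <<'E'
from h import *
f=viewer.grab_frame('wrist'); save(f,'w13.png'); print(proj(f,[.5195,.1065,.129]))
f=viewer.grab_frame('side');a=cv2.resize(f['color'][170:300,210:370],None,fx=4,fy=4); cv2.imwrite('pics/s13.png',a[:,:,::-1])
E
```

```text
t: 17.3
eef_pos: [0.5156, 0.1051, 0.076]
tcp_rot: [0.016, 1.0, -0.0, 0.001]
contact_force: [0.3, 0.4, -0.6]
width: 0.4
t 17.3 pos [0.5156 0.1051 0.076 ] yaw 3.11 w 0.4 F [ 0.3  0.4 -0.6]
d tool [-0.0038  0.0015  0.006 ] rot [-0.0007  0.0025  0.0025] rows>= 0.15
[324.43575057 363.34914561]
```

View pics/w13.png

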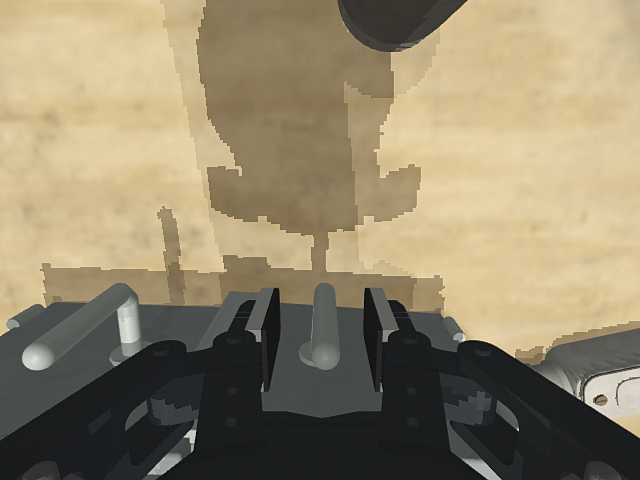

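View pics/s13.png

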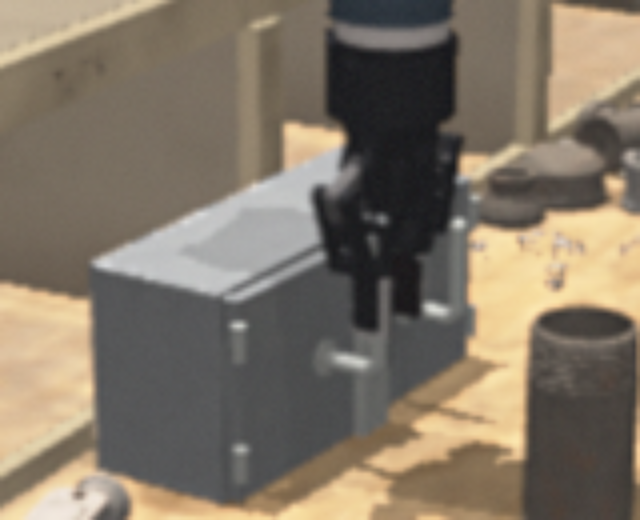

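The handle bar stands between the fingers, with its top at (325,357) and the fingers at x≈270 and 370. Pinching gently.

```bash
python3 -m crank '[{"gripper":0,"x":-0.003,"y":0.001,"z":0.003,"ax":0,"ay":0.002,"az":0},{"gripper":0,"x":0,"y":0,"z":0,"ax":0,"ay":0,"az":0},{"gripper":0,"x":0,"y":0,"z":0,"ax":0,"ay":0,"az":0},{"gripper":0,"x":0,"y":0,"z":0,"ax":0,"ay":0,"az":0},{"gripper":0,"x":0,"y":0,"z":0,"ax":0,"ay":0,"az":0}]' 30
cat > arc.py <<'E'
import sys,subprocess
from h import *
side=sys.argv[1]; th=float(sys.argv[2]); z=float(sys.argv[3])
H,v,s=(np.array([.5655,.190]),np.array([-.046,-.0835]),-1) if side=='L' else (np.array([.556,-.0775]),np.array([-.040,.0865]),1)
def pos(t): c,S=np.cos(s*t),np.sin(s*t); return H+np.array([[c,-S],[S,c]])@v
p=sensors.get_state()['eef_pos'][:2]-H
a=s*(np.arctan2(*p[::-1])-np.arctan2(*v[::-1])); a=(a+np.pi)%(2*np.pi)-np.pi
print('theta est',a.round(3),'r',np.linalg.norm(p).round(4),'r0',np.linalg.norm(v).round(4))
q=pos(th); subprocess.run(['python3','go.py',*map(str,[q[0],q[1],z,3.107+s*th])])
E
python3 arc.py L 0.3 0.074
```

```text
t: 17.9
eef_pos: [0.5175, 0.1061, 0.0734]
tcp_rot: [0.016, 1.0, 0.0, -0.002]
contact_force: [1.7, 1.0, -6.3]
width: 0.108
t 17.9 pos [0.5175 0.1061 0.0734] yaw 3.109 w 0.108 F [ 1.7  1.  -6.3]
d tool [ 0.0212  0.017  -0.0005] rot [ 2.000e-04 -3.700e-03  3.019e-01] rows>= 2.01
theta est 0.016 r 0.0967 r0 0.0953
```

```bash
python3 -m crank '[{"gripper":0,"x":0.007,"y":0.005,"z":0,"ax":0,"ay":0,"az":0.1},{"gripper":0,"x":0.008,"y":0.0045,"z":0,"ax":0,"ay":0,"az":0.1},{"gripper":0,"x":0.008,"y":0.0045,"z":0,"ax":0,"ay":0,"az":0.1}]'; python3 arc.py L 0.6 0.074
```

```text
t: 18.2
eef_pos: [0.4983, 0.1251, 0.0735]
tcp_rot: [0.171, 0.985, 0.003, -0.001]
contact_force: [3.7, 4.3, -10.8]
width: 0.103
t 18.2 pos [0.4983 0.1251 0.0735] yaw 2.799 w 0.103 F [  3.7   4.3 -10.8]
d tool [ 0.0243  0.0146 -0.0004] rot [ 0.0046 -0.0034  0.2915] rows>= 1.94
theta est 0.299 r 0.0934 r0 0.0953
```

```bash
python3 -m crank '[{"gripper":0,"x":0.0085,"y":0.005,"z":0.0005,"ax":0,"ay":0,"az":0.1},{"gripper":0,"x":0.0085,"y":0.005,"z":0.0005,"ax":0,"ay":0,"az":0.1},{"gripper":0,"x":0.0085,"y":0.005,"z":0,"ax":0,"ay":0,"az":0.1},{"gripper":0,"x":0.0085,"y":0.005,"z":0,"ax":0,"ay":0,"az":0.1}]'; python3 arc.py L 1.0 0.074
```

```text
t: 18.6
eef_pos: [0.4807, 0.1617, 0.0735]
tcp_rot: [0.37, 0.929, 0.005, 0.001]
contact_force: [6.1, 2.2, -13.7]
width: 0.105
t 18.6 pos [0.4807 0.1617 0.0735] yaw 2.384 w 0.105 F [  6.1   2.2 -13.7]
d tool [ 0.0226  0.0088 -0.0004] rot [ 0.01   -0.0034  0.277 ] rows>= 1.85
theta est 0.745 r 0.0894 r0 0.0953
```

```bash
python3 -m crank '[{"gripper":0,"x":0.0085,"y":0.0035,"z":0,"ax":0.003,"ay":0,"az":0.1},{"gripper":0,"x":0.0085,"y":0.0035,"z":0,"ax":0.003,"ay":0,"az":0.1},{"gripper":0,"x":0.0085,"y":0.004,"z":0,"ax":0.003,"ay":0,"az":0.1},{"gripper":0,"x":0.0085,"y":0.0045,"z":0,"ax":0,"ay":0,"az":0.1}]'; python3 arc.py L 1.4 0.074
```

```text
t: 19.0
eef_pos: [0.4787, 0.1992, 0.0734]
tcp_rot: [0.554, 0.833, 0.004, 0.004]
contact_force: [5.3, 0.3, -10.4]
width: 0.105
t 19.0 pos [0.4787 0.1992 0.0734] yaw 1.968 w 0.105 F [  5.3   0.3 -10.4]
d tool [ 0.0216  0.0054 -0.0006] rot [0.0102 0.0009 0.2607] rows>= 1.74
theta est 1.172 r 0.0872 r0 0.0953
```

```bash
python3 -m crank '[{"gripper":0,"x":0.0085,"y":0.003,"z":0,"ax":0.003,"ay":0,"az":0.1},{"gripper":0,"x":0.0085,"y":0.003,"z":0,"ax":0.003,"ay":0,"az":0.1},{"gripper":0,"x":0.0085,"y":0.004,"z":0,"ax":0.003,"ay":0,"az":0.1},{"gripper":0,"x":0.0085,"y":0.004,"z":0,"ax":0,"ay":0,"az":0.1}]'; python3 arc.py L 1.6 0.074
python3 - <<'E'
from h import *
for c in ('side','wrist'):
  f=viewer.grab_frame(c); save(f,c+'14.png')
E
```

```text
t: 19.4
eef_pos: [0.4907, 0.2341, 0.0734]
tcp_rot: [0.715, 0.7, 0.002, 0.006]
contact_force: [5.4, -1.4, -8.9]
width: 0.111
t 19.4 pos [0.4907 0.2341 0.0734] yaw 1.55 w 0.111 F [ 5.4 -1.4 -8.9]
d tool [ 0.0041 -0.0074 -0.0007] rot [0.012  0.0062 0.0426] rows>= 0.3
theta est 1.6 r 0.0869 r0 0.0953
```

View pics/side14.png

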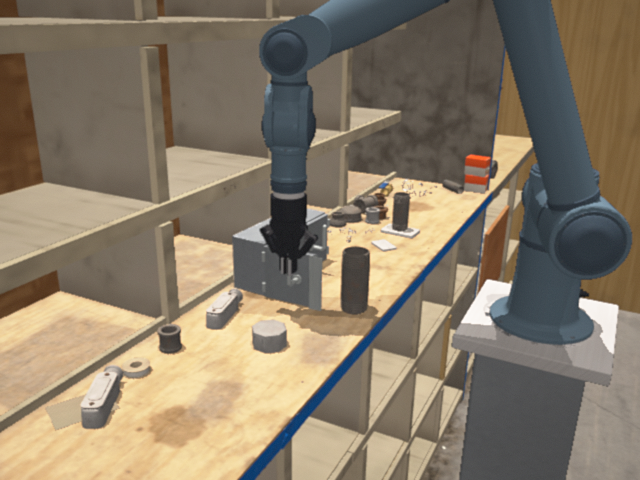

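View pics/wrist14.png

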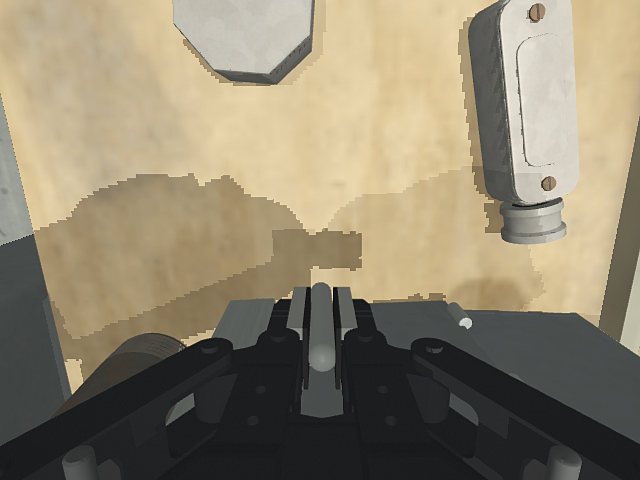

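The left door is about square to the front (strip edge at (318,285) in the side view), the right one is shut, and the bystanders are untouched. Releasing and lifting off.

```bash
python3 -m crank '[{"gripper":45,"x":0,"y":0,"z":0,"ax":0,"ay":0,"az":0},{"gripper":45,"x":0,"y":0,"z":0,"ax":0,"ay":0,"az":0},{"gripper":45,"x":0,"y":0,"z":0,"ax":0,"ay":0,"az":0},{"gripper":45,"x":0,"y":0,"z":-0.02,"ax":0,"ay":0,"az":0},{"gripper":45,"x":0,"y":0,"z":-0.03,"ax":0,"ay":0,"az":0},{"gripper":45,"x":0,"y":0,"z":-0.04,"ax":0,"ay":0,"az":0},{"gripper":45,"x":0,"y":0,"z":-0.04,"ax":0,"ay":0,"az":0}]'; python3 go.py 0.516 0.009 0.2 3.107
python3 - <<'E'
from h import *
for c in ('side','wrist','scene'):
  f=viewer.grab_frame(c); save(f,c+'15.png')
E
```

```text
t: 20.2
eef_pos: [0.4846, 0.2327, 0.2057]
tcp_rot: [0.711, 0.703, -0.002, 0.005]
contact_force: [1.8, -0.1, 0.2]
width: 0.451
t 20.2 pos [0.4846 0.2327 0.2057] yaw 1.558 w 0.451 F [ 1.8 -0.1  0.2]
d tool [-0.2232  0.0341  0.0078] rot [-0.0035  0.01   -1.5485] rows>= 10.32
```

View pics/wrist15.png

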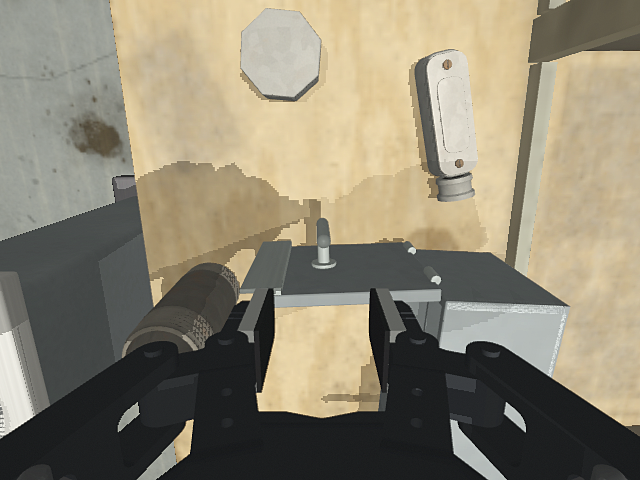

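View pics/scene15.png

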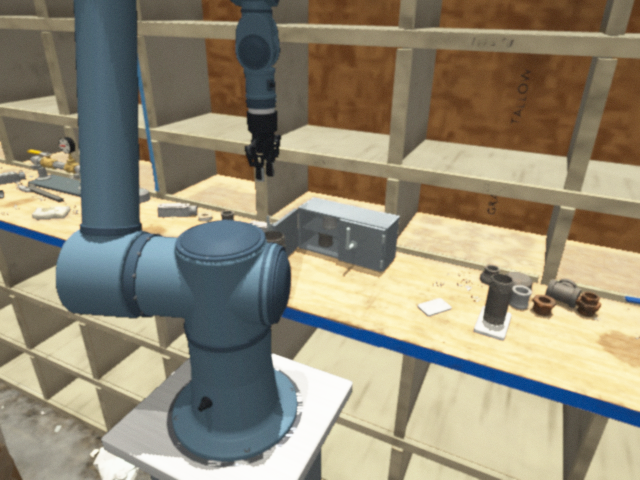

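```bash
python3 -m crank '[{"gripper":40,"x":-0.03,"y":0,"z":0,"ax":0,"ay":0.01,"az":0},{"gripper":40,"x":-0.045,"y":0,"z":0,"ax":0,"ay":0,"az":0},{"gripper":40,"x":-0.045,"y":0.01,"z":0,"ax":0,"ay":0,"az":0},{"gripper":40,"x":-0.045,"y":0.01,"z":0,"ax":0,"ay":0,"az":0},{"gripper":40,"x":-0.03,"y":0.005,"z":0,"ax":0,"ay":0,"az":0}]'; python3 -m crank '[{"gripper":40,"x":0,"y":0,"z":0,"ax":0,"ay":0,"az":-0.149},{"gripper":40,"x":0,"y":0,"z":0,"ax":0,"ay":0,"az":-0.149},{"gripper":40,"x":0,"y":0,"z":0,"ax":0,"ay":0,"az":-0.149},{"gripper":40,"x":0,"y":0,"z":0,"ax":0,"ay":0,"az":-0.149},{"gripper":40,"x":0,"y":0,"z":0,"ax":0,"ay":0,"az":-0.149},{"gripper":40,"x":0,"y":0,"z":0,"ax":0,"ay":0,"az":-0.149},{"gripper":40,"x":0,"y":0,"z":0,"ax":0,"ay":0,"az":-0.149},{"gripper":40,"x":0,"y":0,"z":0,"ax":0,"ay":0,"az":-0.149}]'; python3 go.py 0.516 0.009 0.17 3.107
```

```text
t: 20.85
eef_pos: [0.5085, 0.0361, 0.2046]
tcp_rot: [0.707, 0.707, 0.005, 0.001]
contact_force: [0.6, 0.1, -1.0]
width: 0.399
t: 21.65
eef_pos: [0.5011, 0.0293, 0.1956]
tcp_rot: [0.183, 0.983, 0.002, -0.003]
contact_force: [0.5, -0.3, -0.2]
width: 0.402
t 21.65 pos [0.5011 0.0293 0.1956] yaw 2.773 w 0.402 F [ 0.5 -0.3 -0.2]
d tool [-0.0214 -0.0137  0.0254] rot [ 0.0045 -0.0065 -0.3341] rows>= 2.23
```

```bash
python3 -m crank '[{"gripper":40,"x":-0.007,"y":-0.005,"z":0.005,"ax":0,"ay":0,"az":-0.14},{"gripper":40,"x":-0.006,"y":-0.006,"z":0.01,"ax":0,"ay":0,"az":-0.14},{"gripper":40,"x":-0.004,"y":-0.005,"z":0.01,"ax":0,"ay":0,"az":-0.05}]'; python3 go.py 0.516 0.009 0.136 3.107
```

```text
t: 21.95
eef_pos: [0.5118, 0.0098, 0.1681]
tcp_rot: [0.01, 1.0, 0.003, -0.004]
contact_force: [0.6, -0.6, -0.0]
width: 0.4
t 21.95 pos [0.5118 0.0098 0.1681] yaw 3.121 w 0.4 F [ 0.6 -0.6 -0. ]
d tool [-0.0044 -0.0009  0.0321] rot [ 0.006  -0.0081  0.0139] rows>= 0.65
```

```bash
python3 -m crank '[{"gripper":40,"x":-0.004,"y":-0.001,"z":0.02,"ax":0.005,"ay":-0.007,"az":0.01},{"gripper":40,"x":0,"y":0,"z":0.01,"ax":0,"ay":0,"az":0}]'; python3 go.py 0.516 0.009 0.08 3.107;  python3 - <<'E'
from h import *
f=viewer.grab_frame('wrist'); save(f,'w16.png'); print(proj(f,[.516,.009,.129]))
E
```

```text
t: 22.15
eef_pos: [0.5145, 0.008, 0.1354]
tcp_rot: [0.015, 1.0, 0.0, -0.002]
contact_force: [-0.7, 0.8, -0.3]
width: 0.4
t 22.15 pos [0.5145 0.008  0.1354] yaw 3.111 w 0.4 F [-0.7  0.8 -0.3]
d tool [-0.0017  0.001   0.0554] rot [ 0.0008 -0.0031  0.0039] rows>= 1.11
[322.50687962 287.17153579]
```

View pics/w16.png

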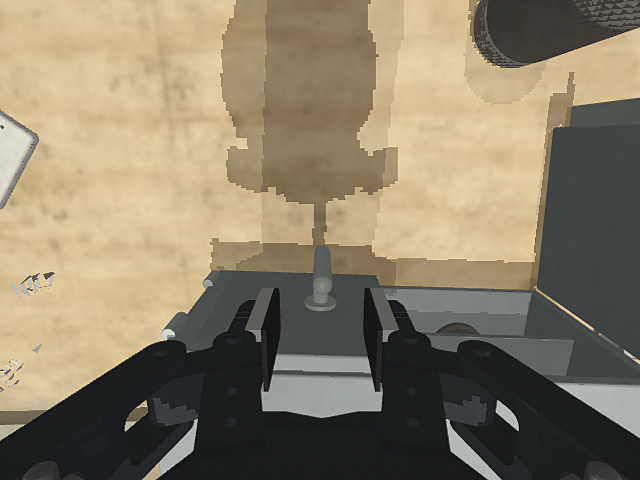

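The right handle's top is at (322,284), centred between the fingers; descend and pinch.

```bash
python3 -m crank '[{"gripper":40,"x":-0.001,"y":0.001,"z":0.022,"ax":0,"ay":-0.002,"az":0},{"gripper":40,"x":0.001,"y":0,"z":0.022,"ax":0,"ay":0,"az":0},{"gripper":40,"x":0.001,"y":0,"z":0.016,"ax":0,"ay":0,"az":0}]'; python3 go.py 0.516 0.009 0.074 3.107;  python3 -m crank '[{"gripper":0,"x":-0.002,"y":0,"z":0.001,"ax":0,"ay":0,"az":0},{"gripper":0,"x":0,"y":0,"z":0,"ax":0,"ay":0,"az":0},{"gripper":0,"x":0,"y":0,"z":0,"ax":0,"ay":0,"az":0},{"gripper":0,"x":0,"y":0,"z":0,"ax":0,"ay":0,"az":0},{"gripper":0,"x":0,"y":0,"z":0,"ax":0,"ay":0,"az":0}]' 30; python3 arc.py R 0.3 0.074
```

```text
t: 22.5
eef_pos: [0.513, 0.0093, 0.0744]
tcp_rot: [0.015, 1.0, 0.001, -0.0]
contact_force: [-0.2, 0.2, 0.5]
width: 0.397
t 22.5 pos [0.513  0.0093 0.0744] yaw 3.112 w 0.397 F [-0.2  0.2  0.5]
d tool [-0.003  -0.0002  0.0004] rot [ 0.0011 -0.0005  0.0048] rows>= 0.06
t: 23.0
eef_pos: [0.5127, 0.0083, 0.072]
tcp_rot: [0.015, 1.0, -0.001, -0.003]
contact_force: [1.3, -0.8, -7.5]
width: 0.107
t 23.0 pos [0.5127 0.0083 0.072 ] yaw 3.112 w 0.107 F [ 1.3 -0.8 -7.5]
d tool [ 0.02   -0.0156 -0.0018] rot [-0.0003 -0.006  -0.295 ] rows>= 1.97
theta est 0.035 r 0.0961 r0 0.0953
```

```bash
python3 -m crank '[{"gripper":0,"x":0.008,"y":-0.0045,"z":0,"ax":0,"ay":0,"az":-0.1},{"gripper":0,"x":0.0085,"y":-0.0045,"z":0,"ax":0,"ay":0,"az":-0.1},{"gripper":0,"x":0.0085,"y":-0.0045,"z":0,"ax":0,"ay":0,"az":-0.1},{"gripper":0,"x":0.0085,"y":-0.0045,"z":0,"ax":0,"ay":0,"az":-0.1}]'; python3 arc.py R 0.8 0.074
```

```text
t: 23.4
eef_pos: [0.483, -0.0158, 0.072]
tcp_rot: [-0.191, 0.982, -0.002, -0.002]
contact_force: [3.5, -3.1, -10.5]
width: 0.107
t 23.4 pos [ 0.483  -0.0158  0.072 ] yaw -2.756 w 0.107 F [  3.5  -3.1 -10.5]
d tool [ 0.027  -0.0215 -0.0017] rot [-0.0025 -0.0063 -0.3803] rows>= 2.54
theta est 0.436 r 0.0955 r0 0.0953
```

```bash
python3 -m crank '[{"gripper":0,"x":0.0085,"y":-0.0045,"z":0,"ax":0,"ay":0,"az":-0.1},{"gripper":0,"x":0.0085,"y":-0.0045,"z":0,"ax":0,"ay":0,"az":-0.1},{"gripper":0,"x":0.0085,"y":-0.0045,"z":0,"ax":0,"ay":0,"az":-0.1},{"gripper":0,"x":0.0085,"y":-0.0045,"z":0,"ax":0,"ay":0,"az":-0.1}]'; python3 arc.py R 1.2 0.074
```

```text
t: 23.8
eef_pos: [0.4641, -0.051, 0.0721]
tcp_rot: [-0.389, 0.921, -0.004, -0.002]
contact_force: [4.0, -1.7, -12.3]
width: 0.103
t 23.8 pos [ 0.4641 -0.051   0.0721] yaw -2.341 w 0.103 F [  4.   -1.7 -12.3]
d tool [ 0.0255 -0.0203 -0.0017] rot [-0.0037 -0.0072 -0.3652] rows>= 2.44
theta est 0.857 r 0.0956 r0 0.0953
```

```bash
python3 -m crank '[{"gripper":0,"x":0.0085,"y":-0.0045,"z":0,"ax":0,"ay":0,"az":-0.1},{"gripper":0,"x":0.0085,"y":-0.0045,"z":0,"ax":0,"ay":0,"az":-0.1},{"gripper":0,"x":0.0085,"y":-0.0045,"z":0,"ax":0,"ay":0,"az":-0.1},{"gripper":0,"x":0.0085,"y":-0.0045,"z":0,"ax":0,"ay":0,"az":-0.1}]'; python3 arc.py R 1.6 0.074;python3 -m crank '[{"gripper":0,"x":0.0085,"y":-0.0045,"z":0,"ax":0,"ay":0,"az":-0.1},{"gripper":0,"x":0.0085,"y":-0.0045,"z":0,"ax":0,"ay":0,"az":-0.1},{"gripper":0,"x":0.0085,"y":-0.0045,"z":0,"ax":0,"ay":0,"az":-0.1}]'; python3 arc.py R 1.6 0.074
```

```text
t: 24.2
eef_pos: [0.4605, -0.0904, 0.0721]
tcp_rot: [-0.571, 0.821, -0.004, -0.001]
contact_force: [4.5, -1.4, -12.7]
width: 0.108
t 24.2 pos [ 0.4605 -0.0904  0.0721] yaw -1.927 w 0.108 F [  4.5  -1.4 -12.7]
d tool [ 0.0242 -0.0199 -0.0017] rot [-0.0037 -0.0064 -0.3504] rows>= 2.34
theta est 1.272 r 0.0963 r0 0.0953
t: 24.5
eef_pos: [0.4681, -0.1191, 0.072]
tcp_rot: [-0.691, 0.723, -0.003, -0.0]
contact_force: [4.2, -0.1, -9.0]
width: 0.099
t 24.5 pos [ 0.4681 -0.1191  0.072 ] yaw -1.616 w 0.099 F [ 4.2 -0.1 -9. ]
d tool [ 0.0008 -0.0026 -0.002 ] rot [-0.0044 -0.005  -0.0398] rows>= 0.27
theta est 1.58 r 0.0972 r0 0.0953
```

Right door at about 1.58 rad. Releasing and lifting clear.

```bash
python3 -m crank '[{"gripper":45,"x":0,"y":0,"z":0,"ax":0,"ay":0,"az":0},{"gripper":45,"x":0,"y":0,"z":0,"ax":0,"ay":0,"az":0},{"gripper":45,"x":0,"y":0,"z":0,"ax":0,"ay":0,"az":0},{"gripper":45,"x":0,"y":0,"z":-0.02,"ax":0,"ay":0,"az":0},{"gripper":45,"x":0,"y":0,"z":-0.03,"ax":0,"ay":0,"az":0},{"gripper":45,"x":0,"y":0,"z":-0.04,"ax":0,"ay":0,"az":0},{"gripper":45,"x":0,"y":0,"z":-0.04,"ax":0,"ay":0,"az":0},{"gripper":45,"x":0,"y":0,"z":-0.02,"ax":0,"ay":0,"az":0}]'; python3 -m crank '[{"gripper":45,"x":0,"y":0,"z":0,"ax":0,"ay":0,"az":0},{"gripper":45,"x":0,"y":0,"z":0,"ax":0,"ay":0,"az":0},{"gripper":45,"x":0,"y":0,"z":0,"ax":0,"ay":0,"az":0}]'
python3 - <<'E'
from h import *
for c in ('side','wrist','scene'):
  f=viewer.grab_frame(c); save(f,c+'17.png')
E
```

```text
t: 25.3
eef_pos: [0.4652, -0.1148, 0.2284]
tcp_rot: [-0.688, 0.725, -0.002, 0.0]
contact_force: [0.5, -0.0, 0.0]
width: 0.45
t: 25.6
eef_pos: [0.4669, -0.1144, 0.2316]
tcp_rot: [-0.688, 0.726, -0.005, 0.002]
contact_force: [-1.0, -0.3, -0.5]
width: 0.452
```

View pics/scene17.png

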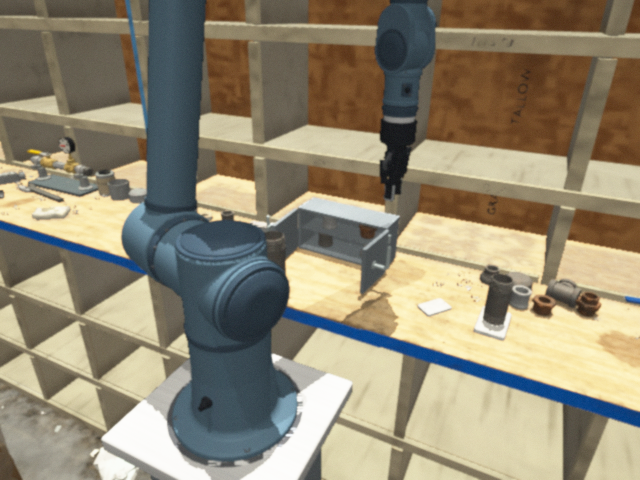

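View pics/side17.png

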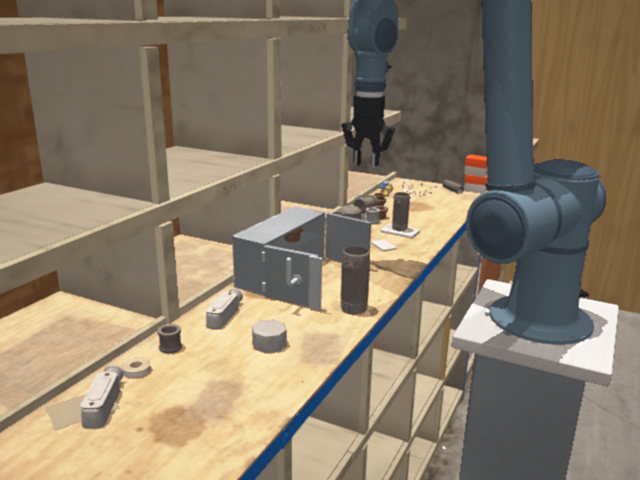

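View pics/wrist17.png

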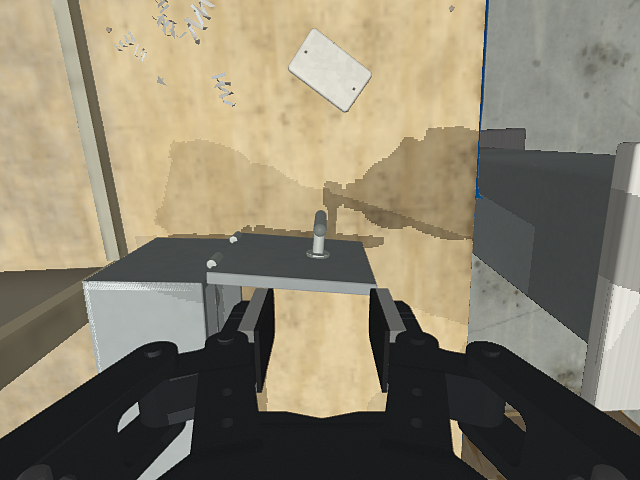

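Both doors stand square to the front: in the scene view at (285,225) and (375,262), in the side view at (290,275) and (348,238). The nipple is upright on the large cover (scene (498,300)), the arm is clear of everything, and the bystanders are in place. Handing in.

```bash
python3 -c "
from cell import job,sensors
print(job.sign_off(), sensors.get_state()['t'])"
```

```text
the job is handed in; nothing more can be done
the job is handed in; nothing more can be done
```

I moved the small nipple onto the larger cover, opened the left door with the right one still shut, then opened the right door, and handed in at about 26 s. No verdict was reported.

**Last checks:**
- **Nipple:** upright and let go, near the middle of the cover by eye in the pictures.
- **Doors:** both stand about square to the front. The gripper path puts the left at roughly 1.55 rad and the right at roughly 1.58 rad; I had no direct reading of the door joints.
- **Bystanders:** the octagon box, conduit body and coupling look unmoved by eye in the side picture. I did not measure them.
- **Robot:** the gripper was lifted clear of everything, with wrist force near zero.

**What went wrong or disagreed:**
- **First move refused:** the rows left out some keys, so the whole call was rejected and the arm did not move.
- **Wrist joint limit:** the last joint ran to its limit at my first grasp angle, so I took the nipple at another angle.
- **First grasp missed:** the fingers closed at the nipple's rim, because both cameras showed the fingertips about 28 mm higher than the stated tool figures. The nipple stayed upright and the second, lower grasp held.
- **Cover position:** the scene and wrist cameras differed by about 9 mm along the cover, well inside the tolerance.
- **Left door radius:** the pull came out about 8 mm short of the radius I expected, from slip at the bar or a hinge estimate that was off. The door still opened fully.

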